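# Pack the pipettes in their case and close the lid

## Task

The three pipettes are going away in their transport case: lay the orange one from the mat into a free cradle, gently, and put the blue one, which was left lying on top of the foam, properly down in a cradle too. When all three lie flat in their cradles and nothing stands above the rim, push the lid down, without slamming it, until it is fully shut. Leave the yellow pipette in the case and everything else on the bench where it is.

Things in the scene. Friction and masses are not known exactly. Their poses are not given: they have to be found in the camera images.
- case: open transport case for three pipettes, fixed to the bench: grey shell 204 mm (own x) by 218 mm (own y), walls and floor 4 mm, rim 46 mm above its underside. Origin: centre of the underside. Own x points from the front (catches, faces the robot) to the hinge at the back, y to the left, z up. Two black foam saddle strips run across it, with three cradles at y = -60, 0, +60 mm
- saddle_handles (a point): middle of the foam strip that carries the handles, at the floor of its middle notch (case frame -48, 0, 14 mm). Strip 16 mm long in x; notches 34 mm wide, floor at z = 14 mm, crests to z = 30 mm, 3 mm chamfers. Between the two strips the case is empty down to its floor: 32 mm is free there between neighbouring handles, 31 mm between an outer handle and the side wall
- saddle_shafts (a point): the same for the strip that carries the shafts (case frame +55, 0, 21 mm): 18 mm long in x, notches 22 mm wide, floor at z = 21 mm, crests to z = 37 mm
- cradle_left (a point): where a pipette's origin lies when it is down in the left cradle (case frame -32, +60, 14 mm), its x axis along the case's x: push-button to the front, nozzle to the hinge, finger hook to the left (+y). It then lies level, its top 4 mm below the rim. Play about 3 mm each way in y, 8 mm in x. Any pipette may lie in any cradle
- cradle_mid (a point): the same for the middle cradle (case frame -32, 0, 14 mm)
- cradle_right (a point): the same for the right cradle (case frame -32, -60, 14 mm); the yellow pipette lies here already
- lid (a joint): hinge angle of the case's lid, rad: 0 = shut flat on the rim, positive = open. Starts wide open at 1.65 to 1.85, leaning back; stop at 2.05. The hinge is stiff: the lid stays wherever it is left, needs about 1 to 4 N at its front edge to move, and must be pushed all the way down onto the rim. It weighs 250 g
- lid_hinge (a point): middle of the hinge line, on the back edge of the rim (case frame x = +102, z = 46 mm); the hinge line runs along the case's y. The lid is a blue frame 204 x 218 mm, 8 mm thick, with a clear window; the plane of its underside passes through the hinge line
- lid_tab (a point): tip of the thumb tab in the middle of the lid's front edge, 222 mm from the hinge line, at mid-thickness of the tab (4 mm outside the lid's underside plane); the tab is 70 mm wide, 6 mm thick and sticks out 18 mm beyond the lid's front edge
- pipette_orange: white hand pipette, orange push-button and band, 180 mm, 70 to 120 g, lying on a 3 mm mat beside the case, turned up to 65 degrees from the robot's forward direction. Origin: underside centre of the handle (90 x 28 x 28 mm: x +-45, y +-14, z 0 to 28), the place to grip; balance point about 5 mm ahead. Own x runs to the nozzle (+122 mm), y to the finger hook, z up
- orange_nozzle (a point): the orange pipette's nozzle end, own frame (122, 0, 14) mm. The shaft behind it, x 75 to 112 mm, is 14 mm thick, centred 14 mm above the handle's underside. The push-button ends at x = -58 mm; the finger hook sticks out to y = 38 mm at x -46 to -33 mm, z 9 to 19 mm. The blue and yellow pipettes have the same shape
- pipette_blue: pipette of the same shape and frame with blue push-button and band. It starts in the case but carelessly put down: level on top of the foam crests between the left and middle cradles, underside 30 mm above the case's underside, pointing like the case to within 4 degrees, so its top stands 12 mm above the rim and keeps the lid from shutting
- pipette_yellow: pipette of the same shape and frame with yellow push-button and band; it starts properly laid in the right cradle and can stay there
- marker: black marker pen, 135 x 14 x 13 mm, lying on the mat at its edge nearest the robot. Bystander; origin centre of underside
- forceps: steel forceps, 150 x 14 x 8 mm, lying on the bench beyond the case and the mat, near the middle. Bystander; origin centre of underside
- tip_box: pipette tip box with orange tray, 84 x 122 x 68 mm, at the back. Bystander; origin centre of underside
- tube_rack: black tube rack, 75 x 150 x 45 mm, at the back. Bystander; origin centre of underside
- media_bottle: square clear bottle with green cap, 66 x 66 x 154 mm, at the back in the middle. Bystander; origin centre of underside
- pump_bottle: white pump bottle, 95 x 55 x 200 mm, on the left. Bystander; origin centre of underside
- beaker: translucent beaker, 90 mm across, 110 mm high, on the right. Bystander; origin centre of underside

How it is judged:
On the way:
1. all three pipettes lie flat down in cradles of the case, let go, with the lid still open (z of pipette_yellow in the frame of case between 0.01 and 0.019 m and x of pipette_yellow in the frame of case between -0.046 and -0.018 m and angle between each of pipette_yellow, pipette_blue, pipette_orange's own z axis and vertical below 0.08 rad and angle between the x axis of each of pipette_yellow, pipette_blue, pipette_orange and the x axis of case, either way round below 0.12 rad and z of pipette_blue in the frame of case between 0.01 and 0.019 m and x of pipette_blue in the frame of case between -0.046 and -0.018 m and z of pipette_orange in the frame of case between 0.01 and 0.019 m and x of pipette_orange in the frame of case between -0.046 and -0.018 m and value of joint lid above 1 rad and contact force between the fingers and pipette_yellow below 0.05 N and contact force between the fingers and pipette_blue below 0.05 N and contact force between the fingers and pipette_orange below 0.05 N), for 0.2 s.
At the end, for the whole second after the job is handed in: All three pipettes lie at rest in cradles of the case (origin 10 to 19 mm above the case's underside, within 14 mm of the cradle's place along the case, tilted less than 0.08 rad and within 0.12 rad of the case's direction), and the lid is shut (below 0.03 rad) and still (z of pipette_yellow in the frame of case between 0.01 and 0.019 m and x of pipette_yellow in the frame of case between -0.046 and -0.018 m and angle between each of pipette_yellow, pipette_blue, pipette_orange's own z axis and vertical below 0.08 rad and angle between the x axis of each of pipette_yellow, pipette_blue, pipette_orange and the x axis of case, either way round below 0.12 rad and z of pipette_blue in the frame of case between 0.01 and 0.019 m and x of pipette_blue in the frame of case between -0.046 and -0.018 m and z of pipette_orange in the frame of case between 0.01 and 0.019 m and x of pipette_orange in the frame of case between -0.046 and -0.018 m and value of joint lid below 0.03 rad and velocity of joint lid above -0.05 rad/s and linear speed of each of pipette_yellow, pipette_blue, pipette_orange below 0.02 m/s); the robot touches nothing.
It fails at once if the lid is brought down (below 0.6 rad) while a pipette in or over the case stands high (origin more than 22 mm above the case's underside) (value of joint lid below 0.6 rad and ((z of pipette_yellow in the frame of case above 0.022 m and horizontal distance between pipette_yellow and case below 0.13 m) or (z of pipette_blue in the frame of case above 0.022 m and horizontal distance between pipette_blue and case below 0.13 m) or (z of pipette_orange in the frame of case above 0.022 m and horizontal distance between pipette_orange and case below 0.13 m))).
It fails at once if the lid is slammed (faster than 2.5 rad/s) (velocity of joint lid below -2.5 rad/s).
It fails at once if a pipette is dropped or thrown (faster than 0.5 m/s while no finger touches it) ((linear speed of pipette_yellow above 0.5 m/s and contact force between the fingers and pipette_yellow below 0.02 N) or (linear speed of pipette_blue above 0.5 m/s and contact force between the fingers and pipette_blue below 0.02 N) or (linear speed of pipette_orange above 0.5 m/s and contact force between the fingers and pipette_orange below 0.02 N)).
It fails at once if the yellow pipette is taken out of its place (moved more than 25 mm) (distance of pipette_yellow from where it was at the start of the episode above 0.025 m).
It fails at once if another thing on the bench is moved more than 30 mm (distance of any of marker, forceps, tip_box, tube_rack, media_bottle, pump_bottle, beaker from where it was at the start of the episode above 0.03 m).
It also fails if it takes over 72 s, if anything falls off the work surface, if the arm or the gripper's body presses on something with over 40 N, if the wrist force passes 120 N, or if a joint passes its speed limit or range.

## Robot

A 6-joint arm with a two-finger parallel gripper is mounted at the origin on the work surface. World frame = base frame: x ahead of the robot, y to its left, z up, the work surface at z = 0. Lengths are in m, angles in rad, forces in N, time in s.
With the tool pointing down it reaches from about 0.3 to 0.75 m from the base axis. Payload 8.5 kg.
Tool frame: the origin (TCP) lies midway between the tips of the shut fingers; the grasp point (between the pads) lies 19 mm behind it; z points along the fingers, y is the direction in which the jaws open and shut (so a half turn about z gives the same grasp; the last joint's range is limited). The gripper opens to 88 mm and grips with 3 to 60 N. Pads are 18 mm wide; open, the fingers measure 123 mm over their backs; the gripper's body (75 mm by 187 mm) begins 45 mm behind the grasp point.
Start: joints at [0.888, 0.381, 1.297, -0, 1.464, -0.215], TCP at [0.248, 0.491, 0.217] pointing down, gripper open.
Joint ranges: [-3.11, 3.11], [-0.89, 2.33], [0.22, 2.48], [-1.42, 4.56], [0.17, 2.85], [-2.88, 2.88]. Speed limits (rad/s): [2.39, 2.39, 3.14, 3.14, 3.14, 3.14].

## Interface

Orientations are given as a rotation vector (axis times angle).
In Python, from rig import readout, cams, order gives the robot as it stands.
- The arm moves only by the tool apply_moves, never from a script. Its argument "rows" is text: rows parted by semicolons, each of 5 numbers parted by spaces: the closure in counts, from 0 (fully open) to 255 (shut), then the shift along the tool's x, y, z in mm, then the turn about the tool's z in degrees. In form: fingers x y z spin; .... A call has 1 to 12 rows; each row is the pose to reach, as a shift and turn from the pose measured when the call began, along the tool's axes at that moment; what a row does not reach only later rows make up. A row lasts 1/8 s, in which the tool goes at most 62.5 mm and 10.7 degrees, less where a joint would pass 70% of its speed; a pose out of reach is approached as far as the arm can. A call with a gripper value outside its range is refused whole. The fingers move at their own pace and stop on an object; "newtons" is the grip in N (left out, the last holds). Time passes only in rows, so rows that repeat a pose let the fingers close. It gives the time, the measured TCP pose, the force and the opening at its end, in the units of the state.
- readout.state(): the state, without advancing time (a new reading comes with each control period).
- cams.camera(name): name is "scene" or "top" or "wrist"; returns a dict with "pixels" (384x512x3 uint8, red, green, blue), "fx", "fy", "cx", "cy" (pixels), "k1" (the pictures are not rectified: a ray, as slopes to the right and down, at radius r is drawn at 1 + k1 r^2 times it, then the intrinsics apply), "position" and "rotation" of the camera in the world. Camera axes: x right, y down, z forward; pixel columns grow to the right and rows downward; lengths in m; the calibration is good to about 2 mm. A picture is of the moment at which its call begins. There is no depth.
- order.finish_job(): hands the job in, once; it reports no verdict.
Trained networks look in a picture, given as the dict that the camera call returned (one of the last four; its "shot" number tells which), for a name from the list of things; names that differ only in an ending like _2 or _b are one class to them, and where a whole thing is asked for, a point or a joint stands for the part that bears it (a point fixed in the world has none). Each returns a list of dicts, best first, with "p" (0 to 1); they miss things now and then, are a little off and sometimes report something else, mostly with a low value. They report only what shows in the picture. A call takes as long as a camera call.
- cams.trace(picture, label): "pixels" (384x512 bool, what is visible of it) and "rect" ([left, top, width, height] as shares, 0 to 1, of the picture: columns of its width, rows of its height, round what is visible of it).
- cams.pinpoint(picture, label): "position" ([column, row] as shares, 0 to 1, of the picture: columns of its width, rows of its height: a listed point, or the origin of a listed thing).
The state is a dict: "clock": time; "q": joint angles; "joint_vel": joint speeds; "joint_efforts": joint torques, N m; "tool_pos": TCP position; "tool_rot": TCP orientation; "force": force on the tool from outside, world axes, zero at the start; "torque": the same for the moment, N m; "width": finger opening in m.
Only numpy, scipy, OpenCV 4.12 (cv2) and the standard library are available. Lean on these libraries where they do the work, as an engineer would, in place of code of your own. Each camera call takes 0.05 s, during which the arm holds its last target.

## Working session

There is one attempt and no reset: what is moved stays moved. The work goes in short steps, Python scripts to look and compute and a tool call to move; the robot and the scene stay as the last step left them, time stands still between calls to the robot, and variables do not carry over. Pictures are saved under pics/ and viewed, and the job is handed in when it is done.

Besides the shell and the picture viewer there is one more tool, called after "Request:" by a JSON object that holds its "method" and its "body". apply_moves: Moves the arm, as the interface text tells. Its arguments: {"type":"object","properties":{"rows":{"type":"string"},"newtons":{"type":"number"}},"required":["rows"]}

```bash
mkdir -p pics; ls
cat > h.py <<'E'
import numpy as np, cv2
from rig import readout, cams, order
from scipy.spatial.transform import Rotation as R
def ray(c,px):
    K=np.array([[c['fx'],0,c['cx']],[0,c['fy'],c['cy']],[0,0,1.]])
    xd=(px[0]-c['cx'])/c['fx'];yd=(px[1]-c['cy'])/c['fy']
    x,y=xd,yd
    for _ in range(30):
        s=1+c['k1']*(x*x+y*y); x,y=xd/s,yd/s
    Rm=np.array(c['rotation']); 
    if Rm.shape!=(3,3): Rm=R.from_rotvec(Rm).as_matrix()
    return np.array(c['position']),Rm@np.array([x,y,1.])
def onz(c,px,z):
    p,d=ray(c,px); return p+d*(z-p[2])/d[2]
def proj(c,P):
    Rm=np.array(c['rotation'])
    if Rm.shape!=(3,3): Rm=R.from_rotvec(Rm).as_matrix()
    v=(np.atleast_2d(P)-np.array(c['position']))@Rm
    x=v[:,0]/v[:,2];y=v[:,1]/v[:,2];s=1+c['k1']*(x*x+y*y)
    return np.c_[c['fx']*x*s+c['cx'],c['fy']*y*s+c['cy']]
def save(c,n,px=None): cv2.imwrite('pics/'+n+'.png',cv2.cvtColor(c['pixels'] if px is None else px,cv2.COLOR_RGB2BGR))
def pin(c,l,n=1):
    r=cams.pinpoint(c,l); return [(np.array(q['position'])*[512,384],round(q['p'],2)) for q in r[:n]]
E
python3 - <<'E'
from h import *
print(readout.state())
for n in ['top','scene','wrist']:
    c=cams.camera(n); save(c,n+'0'); print(n,{k:v for k,v in c.items() if k!='pixels'})
    for l in ['case','saddle_handles','saddle_shafts','cradle_left','cradle_mid','cradle_right','lid_hinge','lid_tab','pipette_orange','orange_nozzle','pipette_blue','pipette_yellow']:
        print(l,[(p.round(1),q) for p,q in pin(c,l,2)])
E
```

```text
pics
{'clock': 0.0, 'q': array([ 8.87689907e-01,  3.81181708e-01,  1.29824116e+00,  1.10460992e-06,
        1.46359773e+00, -2.15339903e-01]), 'joint_vel': array([-0.00081132, -0.00017344,  0.00054559, -0.00016662,  0.00190801,
       -0.00082863]), 'joint_efforts': array([-1.94697163e-04, -4.37945902e+01, -2.24556327e+01,  7.13345362e-02,
        3.52302915e-02, -1.18981361e-04]), 'tool_pos': array([0.24781448, 0.4906629 , 0.21595208]), 'tool_rot': array([-7.27941526e-01, -3.05545404e+00,  2.01932640e-03]), 'force': array([0.30838988, 0.26252072, 0.16207935]), 'torque': array([-0.0122513 , -0.00274727, -0.06549693]), 'width': 0.08815322010350314}
top {'fx': 492.25190444492716, 'fy': 492.25190444492716, 'cx': 258.09547341065564, 'cy': 194.25119138754252, 'k1': -0.11199055517968451, 'position': array([ 0.50616553, -0.01201152,  1.4286987 ]), 'rotation': array([-2.2172604 ,  2.17817424, -0.07348299]), 'shot': 1}
case [(array([187.2, 228.7]), 0.67), (array([316.1, 271.9]), 0.37)]
saddle_handles [(array([314.7, 232.6]), 0.7)]
saddle_shafts [(array([187.4, 210.7]), 0.69)]
cradle_left [(ar
[... 1339 characters left out ...]
'fx': 280.37373439113384, 'fy': 280.37373439113384, 'cx': 255.38396229596444, 'cy': 192.49904923018923, 'k1': -0.05829053652152683, 'position': array([0.17422909, 0.528742  , 0.38349717]), 'rotation': array([2.43635886, 1.4985653 , 0.24254754]), 'shot': 3}
case [(array([157. , 349.1]), 0.95)]
saddle_handles [(array([145.4, 334.6]), 0.97)]
saddle_shafts []
cradle_left [(array([176.4, 335.2]), 0.82)]
cradle_mid [(array([147.8, 341.7]), 0.57)]
cradle_right [(array([119.5, 348.6]), 0.83)]
lid_hinge []
lid_tab [(array([119.5, 347. ]), 0.55), (array([142.6, 330.3]), 0.25)]
pipette_orange []
orange_nozzle []
pipette_blue [(array([159.5, 347.7]), 0.57)]
pipette_yellow [(array([116.4, 347.8]), 0.57)]
```

View pics/top0.png

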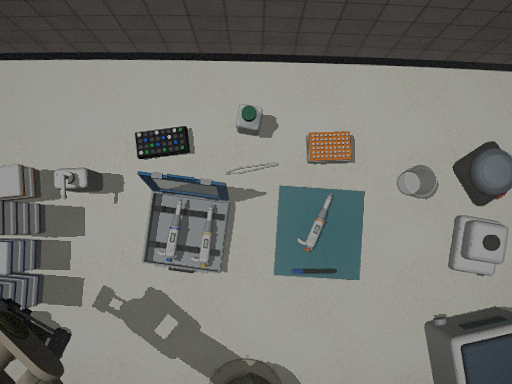

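View pics/scene0.png

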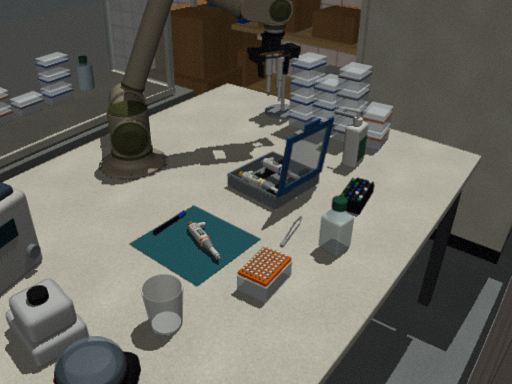

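View pics/wrist0.png

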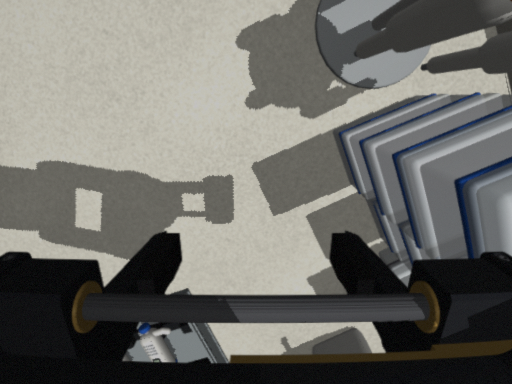

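```bash
cat >> h.py <<'E'
from scipy.optimize import least_squares
CP={'case':(0,0,0),'saddle_handles':(-48,0,14),'saddle_shafts':(55,0,21),'cradle_left':(-32,60,14),'cradle_mid':(-32,0,14),'cradle_right':(-32,-60,14),'lid_hinge':(102,0,46),'pipette_yellow':(-32,-60,14)}
def T2(p,P):
    c,s=np.cos(p[2]),np.sin(p[2]); P=np.atleast_2d(P)
    return np.c_[p[0]+c*P[:,0]-s*P[:,1],p[1]+s*P[:,0]+c*P[:,1],P[:,2]]
def fit(obs,x0,z0=0.,f=2.):
    # obs: list (cam, pt(3, m), px, w)
    def res(p):
        return np.concatenate([w*(proj(c,T2(p,np.array(P)+[0,0,z0]))[0]-px) for c,P,px,w in obs])
    r=least_squares(res,x0,loss='soft_l1',f_scale=f); return r.x,res(r.x).reshape(-1,2)
E
python3 - <<'E'
from h import *
C={n:cams.camera(n) for n in ['top','scene']}
obs=[];nm=[]
for n,c in C.items():
    for l,P in CP.items():
        for px,p in pin(c,l):
            obs.append((c,np.array(P)/1e3,px,p)); nm.append((n,l))
x,r=fit(obs,[0.45,0.2,0]); print('case',x)
for a,b in zip(nm,r): print(a,b.round(1))
obs=[]
for n,c in C.items():
    for l,P in {'pipette_orange':(0,0,0),'orange_nozzle':(122,0,14)}.items():
        for px,p in pin(c,l): obs.append((c,np.array(P)/1e3,px,p))
xo,r=fit(obs,[0.4,-0.15,0],0.003); print('orange',xo,r.round(1))
obs=[]
for n,c in C.items():
        for px,p in pin(c,'pipette_blue'): obs.append((c,np.zeros(3),px,p)); print(onz(c,px,.03))
for n,c in C.items():
    im=c['pixels'].copy()
    b=(120,150,380,290) if n=='top' else (130,110,350,300)
    S=3
    im=cv2.resize(im[b[1]:b[3],b[0]:b[2]],None,fx=S,fy=S,interpolation=cv2.INTER_CUBIC)
    def dr(pts,col,cl=True):
        q=((proj(c,pts)-[b[0],b[1]]+.5)*S).astype(int); cv2.polylines(im,[q],cl,col,1)
    dr(T2(x,np.array([(-102,-109,46),(102,-109,46),(102,109,46),(-102,109,46)])/1e3),(255,0,0))
    for y in (-60,0,60): dr(T2(x,np.array([(-90,y,28),(90,y,28)])/1e3),(0,255,0))
    dr(T2(xo,np.array([(-45,-14,31),(45,-14,31),(45,14,31),(-45,14,31)])/1e3),(255,0,0))
    dr(T2(xo,np.array([(-58,0,17),(122,0,17)])/1e3),(0,255,0))
    save(c,n+'1',im)
E
```

```text
case [ 0.47066888  0.176608   -0.16596525]
('top', 'case') [-2.1 -0.3]
('top', 'saddle_handles') [0.2 2.9]
('top', 'saddle_shafts') [0.1 2.8]
('top', 'cradle_left') [2.1 3.7]
('top', 'cradle_mid') [ 1.3 -1. ]
('top', 'cradle_right') [-0.5  2.7]
('top', 'lid_hinge') [ 0.8 -0.6]
('scene', 'case') [1.5 1.3]
('scene', 'saddle_handles') [ 25.5 -52.2]
('scene', 'saddle_shafts') [3.2 1.1]
('scene', 'cradle_left') [-0.1  1. ]
('scene', 'cradle_mid') [-0.2 -0.1]
('scene', 'cradle_right') [1.  0.1]
('scene', 'lid_hinge') [0.5 2.3]
('scene', 'pipette_yellow') [0.1 1.2]
orange [ 0.48556312 -0.18585455 -0.46338158] [[-0.1 -0.1]
 [-0.5  0.4]
 [ 0.3  2.3]
 [-0.5 -0.1]]
[0.45298025 0.20915033 0.03      ]
[0.49801354 0.13196257 0.03      ]
```

View pics/top1.png

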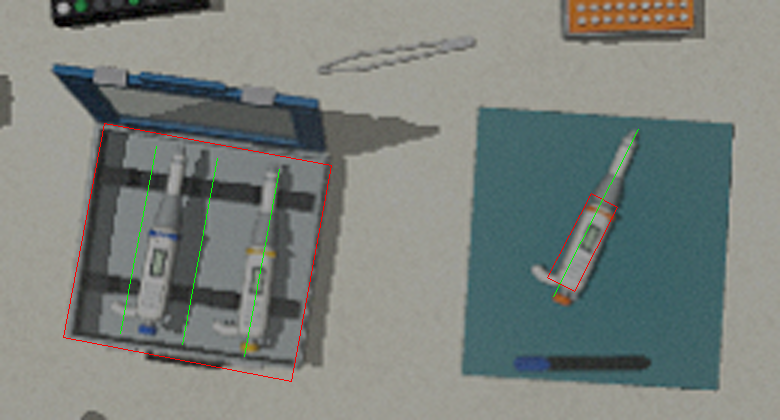

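View pics/scene1.png

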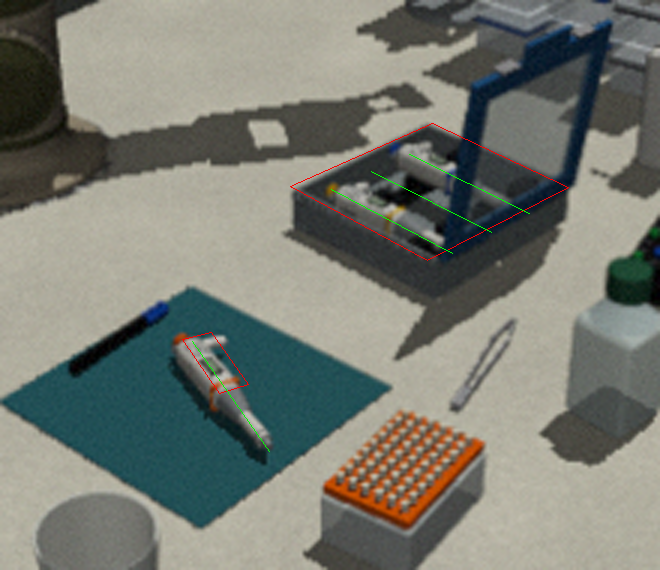

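```bash
cat >> h.py <<'E'
def tool():
    s=readout.state(); return np.array(s['tool_pos']),R.from_rotvec(s['tool_rot']).as_matrix(),s
def plan(tx,ty,tz,yawjaw):
    """shift in tool axes (mm) and spin (deg) to put TCP at target with jaw(y) axis along horizontal angle yawjaw (mod pi)"""
    p,Rm,s=tool(); d=Rm.T@(np.array([tx,ty,tz])-p)*1e3
    a=np.arctan2(Rm[1,1],Rm[0,1]); dl=(yawjaw-a+np.pi/2)%np.pi-np.pi/2
    # spin about tool z (down) is negative of world yaw
    sp=dl*np.sign(Rm[2,2])
    return d.round(1),np.degrees(sp).round(1),'q6',s['q'][5]
E
python3 - <<'E'
from h import *
p,Rm,s=tool(); print(Rm.round(3))
c=cams.camera('wrist'); Rc=R.from_rotvec(c['rotation']).as_matrix() if np.ndim(c['rotation'])==1 else c['rotation']
print('cam in tool',Rm.T@(c['position']-p),(Rm.T@Rc).round(2))
print(plan(.40,.21,.25,np.pi/2-.15))
E
```

```text
[[-0.893  0.451 -0.   ]
 [ 0.451  0.893  0.   ]
 [ 0.     0.    -1.   ]]
cam in tool [ 0.08290477  0.0005098  -0.16694479] [[ 0.   -0.95 -0.31]
 [ 1.   -0.    0.  ]
 [-0.   -0.31  0.95]]
(array([-262.3, -182.2,  -33.4]), np.float64(-18.2), 'q6', np.float64(-0.21531852559562306))
```

Run:
```python
from h import *
print(plan(.36,.185,.27,np.pi/2-.15))
```

```text
(array([-237.9, -222.5,  -53.4]), np.float64(-18.2), 'q6', np.float64(-0.21531852559562306))
```

Request:
{"method": "apply_moves", "body": {"rows": "60 -48 -44 -15 -6; 60 -96 -88 -30 -12; 60 -144 -132 -53 -18; 60 -190 -178 -53 -18; 60 -238 -222 -53 -18; 60 -238 -222 -53 -18; 60 -238 -222 -53 -18; 60 -238 -222 -53 -18"}}

```text
clock: 4.2
tool_pos: [0.36, 0.1861, 0.2696]
tool_rot: [-0.24, -3.132, -0.0]
force: [-0.6, -0.4, -0.3]
width: 0.0675
```

```bash
cat > look.py <<'E'
from h import *
import sys
c=cams.camera('wrist'); save(c,sys.argv[1]); print(tool()[0],tool()[2]['width'],tool()[2]['clock'])
for l in sys.argv[2:]:
    print(l,[(p.round(1),q) for p,q in pin(c,l,2)])
E
python3 look.py w1 case saddle_handles saddle_shafts cradle_left cradle_mid cradle_right lid_hinge lid_tab pipette_blue pipette_yellow
```

```text
[0.35994741 0.18630086 0.26952967] 0.0670986801326996 4.25
case [(array([258.3, 220. ]), 0.8), (array([280.2, 214.6]), 0.62)]
saddle_handles [(array([257.4, 199.3]), 0.95)]
saddle_shafts [(array([263.6, 259.3]), 0.88), (array([256.9, 223.4]), 0.22)]
cradle_left [(array([298.2, 206.3]), 0.95)]
cradle_mid [(array([260.5, 207.4]), 0.86)]
cradle_right [(array([223.3, 208.8]), 0.89), (array([263.7, 289.2]), 0.58)]
lid_hinge [(array([264.2, 286.3]), 0.75)]
lid_tab []
pipette_blue [(array([278.8, 211.8]), 0.81), (array([296.4, 206.3]), 0.41)]
pipette_yellow [(array([220. , 202.4]), 0.66), (array([261.8, 289.3]), 0.55)]
```

View pics/w1.png

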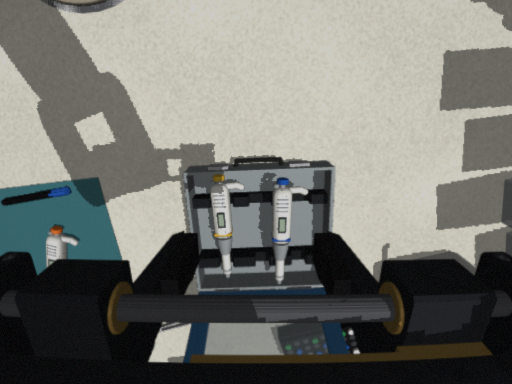

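```bash
cat > casefit.py <<'E'
from h import *
def boxes(c,x,b,S,name,ext=[]):
    im=cv2.resize(c['pixels'][b[1]:b[3],b[0]:b[2]],None,fx=S,fy=S,interpolation=cv2.INTER_CUBIC)
    def dr(pts,col,cl=True):
        q=((proj(c,pts)-[b[0],b[1]]+.5)*S).astype(int); cv2.polylines(im,[q],cl,col,1)
    dr(T2(x,np.array([(-102,-109,46),(102,-109,46),(102,109,46),(-102,109,46)])/1e3),(255,0,0))
    dr(T2(x,np.array([(-98,-105,46),(98,-105,46),(98,105,46),(-98,105,46)])/1e3),(255,255,0))
    for y in (-60,): dr(T2(x,np.array([(-90,y,28),(90,y,28)])/1e3),(0,255,0),False)
    for p,z in ext:
        dr(T2(p,np.array([(-45,-14,28),(45,-14,28),(45,14,28),(-45,14,28)])/1e3+[0,0,z]),(255,0,255))
        dr(T2(p,np.array([(-58,0,14),(122,0,14)])/1e3+[0,0,z]),(0,255,0),False)
    save(c,name,im)
if __name__=='__main__':
    C={n:cams.camera(n) for n in ['top','wrist']}
    obs=[];nm=[]
    for n,c in C.items():
        for l,P in CP.items():
            if l=='pipette_yellow': continue
            for px,p in pin(c,l):
                obs.append((c,np.array(P)/1e3,px,p)); nm.append((n,l))
    x,r=fit(obs,[0.45,0.2,-.15]); print('case',x)
    for a,b in zip(nm,r): print(a,b.round(1))
    np.save('case.npy',x)
    boxes(C['wrist'],x,(170,140,350,300),4,'w1b'); boxes(C['top'],x,(130,160,250,290),5,'t1b')
    for n,c in C.items():
        for px,p in pin(c,'pipette_blue'): print(n,p,onz(c,px,.03))
E
python3 casefit.py
```

```text
case [ 0.47488006  0.17851999 -0.1159166 ]
('top', 'case') [-1.1 -1.5]
('top', 'saddle_handles') [ 1.1 -1.3]
('top', 'saddle_shafts') [0.3 3. ]
('top', 'cradle_left') [ 2.1 49.4]
('top', 'cradle_right') [ 1.5 -0.9]
('top', 'lid_hinge') [0.8 0.6]
('wrist', 'case') [1.  0.4]
('wrist', 'saddle_handles') [0.4 0.4]
('wrist', 'saddle_shafts') [ 0.5 -0.7]
('wrist', 'cradle_left') [3.1 1. ]
('wrist', 'cradle_mid') [-1.6 -0.3]
('wrist', 'cradle_right') [-0.1  0.3]
('wrist', 'lid_hinge') [-0.5 -1.1]
top 0.97 [0.4505721  0.23072379 0.03      ]
wrist 0.93 [0.44866119 0.21287972 0.03      ]
```

View pics/w1b.png

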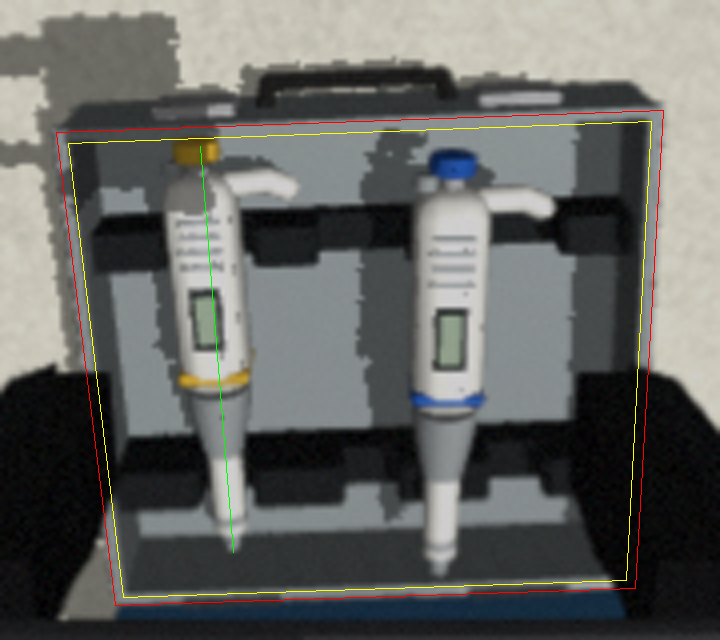

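View pics/t1b.png

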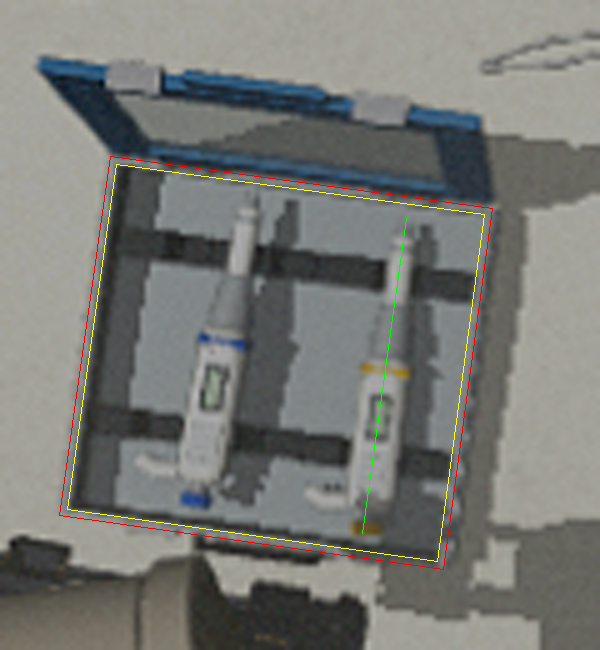

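Run:
```python
from h import *
from casefit import boxes
c=cams.camera('wrist'); t=cams.camera('top'); x=np.load('case.npy')
b=onz(c,(170+453/4,140+152/4),.044); n=onz(c,(170+440/4,140+574/4),.044)
print(b,n,np.linalg.norm(n-b)); yaw=np.arctan2(n[1]-b[1],n[0]-b[0]); u=np.array([np.cos(yaw),np.sin(yaw)])
o=(b+n)[:2]/2-32e-3*u; bl=[*o,yaw]; print('blue wrist',bl)
b=onz(t,(130+195/5,160+508/5),.044); n=onz(t,(130+253/5,160+200/5),.044)
yt=np.arctan2(n[1]-b[1],n[0]-b[0]); ut=np.array([np.cos(yt),np.sin(yt)])
print('blue top',(b+n)[:2]/2-32e-3*ut,yt,np.linalg.norm(n-b))
co,si=np.cos(x[2]),np.sin(x[2]); print('in case',np.array([[co,si],[-si,co]])@(o-x[:2]))
np.save('blue.npy',bl)
boxes(c,x,(170,140,350,300),4,'w2',[(bl,.03),(np.r_[T2(x,[-.032,-.06,0])[0,:2],x[2]],.014)])
g=o+u*.012; print(g,plan(g[0],g[1],.12,np.pi/2+yaw))
```

```text
[0.39143902 0.22281595 0.044     ] [0.57110151 0.19555245 0.044     ] 0.1817193094889018
blue wrist [np.float64(0.4496324646743551), np.float64(0.21398519074776004), np.float64(-0.150599454972171)]
blue top [0.44596401 0.21190664] -0.16321444226049608 0.17598846471173282
in case [-0.02917997  0.03230713]
[0.46149664 0.21218482] (array([-95.9,  41.9, 149.5]), np.float64(-0.2), 'q6', np.float64(-1.2360327254868142))
```

View pics/w2.png

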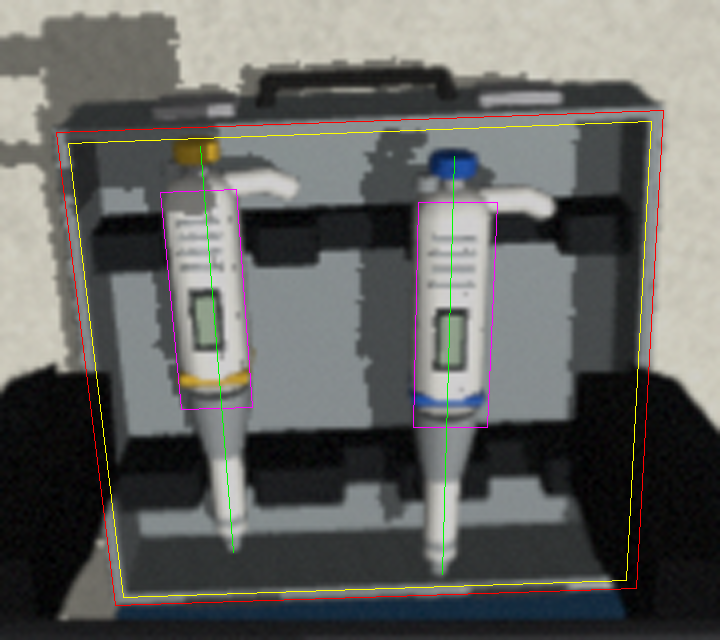

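Request:
{"method": "apply_moves", "body": {"rows": "60 -48 21 60 0; 60 -96 42 120 0; 60 -96 42 150 0; 60 -96 42 200 0; 60 -96 42 242 0; 60 -96 42 242 0; 60 -96 42 242 0", "newtons": 15}}

```text
clock: 6.62
tool_pos: [0.4625, 0.2125, 0.029]
tool_rot: [0.241, 3.13, 0.001]
force: [0.0, 0.5, 0.0]
width: 0.0674
```

```bash
python3 look.py w3 pipette_blue
python3 - <<'E'
from h import *
c=cams.camera('top'); save(c,'t3',cv2.resize(c['pixels'][160:300,120:260],None,fx=4,fy=4))
c=cams.camera('scene'); save(c,'s3',cv2.resize(c['pixels'][100:220,200:360],None,fx=4,fy=4))
E
```

```text
[0.46267358 0.2125067  0.02933381] 0.06738737318367 6.675
pipette_blue [(array([251.7, 216.1]), 0.74)]
```

View pics/w3.png

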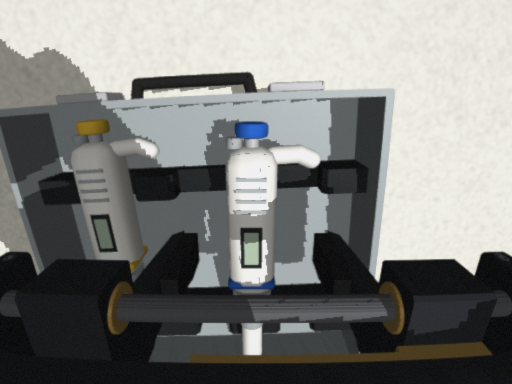

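View pics/s3.png

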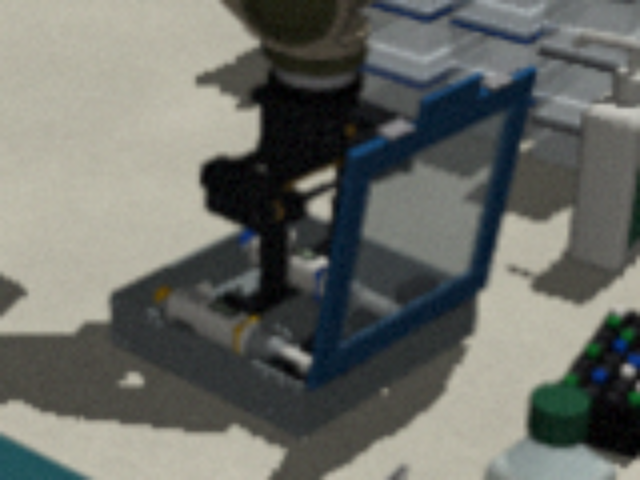

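Request:
{"method": "apply_moves", "body": {"rows": "200 0 0 0 0; 200 0 0 0 0; 200 0 0 0 0; 200 0 0 0 0; 200 0 0 -20 0; 200 0 0 -40 0; 200 0 0 -50 0; 200 0 0 -50 0; 200 0 0 -50 0", "newtons": 15}}

```text
clock: 7.95
tool_pos: [0.4618, 0.2123, 0.0783]
tool_rot: [0.241, 3.131, 0.001]
force: [0.2, 0.9, -1.6]
width: 0.0281
```

```bash
python3 look.py w4 pipette_blue case saddle_handles cradle_left cradle_mid cradle_right;python3 - <<'E'
from h import *
x=np.load('case.npy');print(x)
for cx in (-.02,): 
  w=T2(x,[cx,.06,0])[0]; print(w,plan(w[0],w[1],.078,np.pi/2+x[2]))
E
```

```text
[0.46179862 0.212297   0.07825615] 0.027621123184053898 8.0
pipette_blue [(array([250.6, 215.6]), 0.97), (array([144.6, 185.6]), 0.36)]
case [(array([219.5, 211.5]), 0.59)]
saddle_handles [(array([212.2, 163.7]), 0.89)]
cradle_left [(array([147.6, 187.2]), 0.68), (array([284.3, 178.5]), 0.64)]
cradle_mid [(array([214.1, 182.3]), 0.75)]
cradle_right [(array([146.6, 187.7]), 0.78)]
[ 0.47488006  0.17851999 -0.1159166 ]
[0.46195371 0.24043049 0.        ] (array([ 4.4, 27.7,  0.8]), np.float64(-2.2), 'q6', np.float64(-1.2195889231828323))
```

View pics/w4.png

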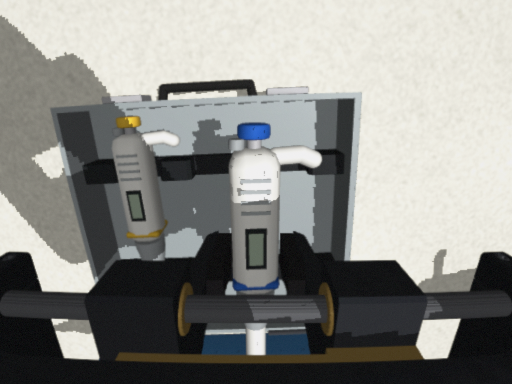

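Run:
```python
from h import *
from casefit import boxes
c=cams.camera('wrist'); x=np.load('case.npy')
print(proj(c,T2(x,np.array([(-102,-109,46),(-102,109,46),(-56,0,30)])/1e3)).round(1))
# pipette pose in hand from button end/ axis
p,Rm,s=tool(); 
b=onz(c,(254,124),p[2]-.029+.044+.0); print('button top',b, Rm.T@(b-p))
boxes(c,x,(40,70,380,270),2.3,'w5',[])
```

```text
[[ 49.5 107.3]
 [361.9  92.6]
 [211.  159.8]]
button top [0.39228142 0.22343721 0.09386886] [ 0.07070092  0.00024624 -0.01517107]
```

View pics/w5.png

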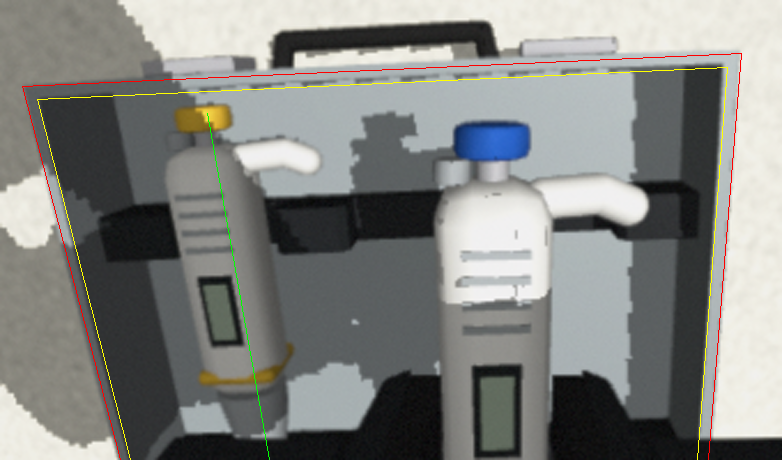

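Run:
```python
from h import *
x=np.load('case.npy'); x+=[.0016,.001,.006]; np.save('case.npy',x)
w=T2(x,[-.0195,.06,0])[0]; print(w,plan(w[0],w[1],.078,np.pi/2+x[2]))
```

```text
[0.46367947 0.24129697 0.        ] (array([ 2.9, 28.8,  0.9]), np.float64(-2.5), 'q6', np.float64(-1.2196038393624717))
```

Request:
{"method": "apply_moves", "body": {"rows": "200 1 14 0 -1.2; 200 3 29 0 -2.5; 200 3 29 15 -2.5; 200 3 29 35 -2.5; 200 3 29 37 -2.5; 200 3 29 37 -2.5"}}

```text
clock: 9.1
tool_pos: [0.4639, 0.2421, 0.0423]
tool_rot: [0.171, 3.134, 0.001]
force: [1.0, -0.6, -0.7]
width: 0.0277
```

```bash
python3 look.py w6
python3 - <<'E'
from h import *
from casefit import boxes
c=cams.camera('wrist'); x=np.load('case.npy'); boxes(c,x,(0,70,350,270),2.2,'w6b',[((*T2(x,[-.032,.06,0])[0,:2],x[2]),.046-.016+.014)])
c=cams.camera('top'); boxes(c,x,(130,160,250,290),5,'t6',[((*T2(x,[-.032,.06,0])[0,:2],x[2]),.044)])
E
```

```text
[0.46403769 0.24196642 0.04248607] 0.028076045732427758 9.15
```

View pics/w6b.png

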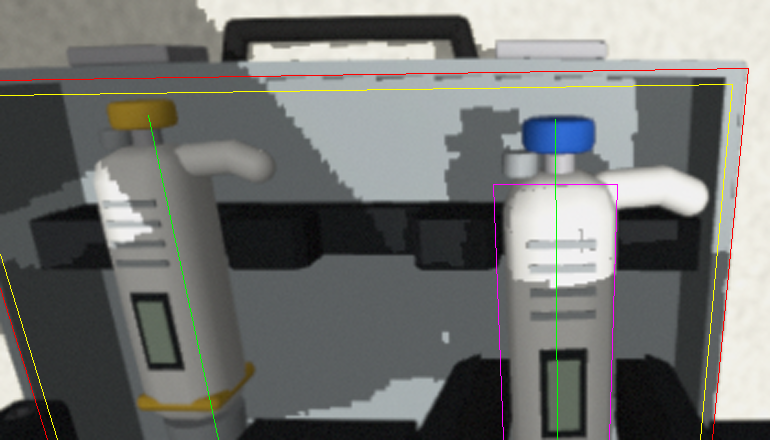

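View pics/t6.png

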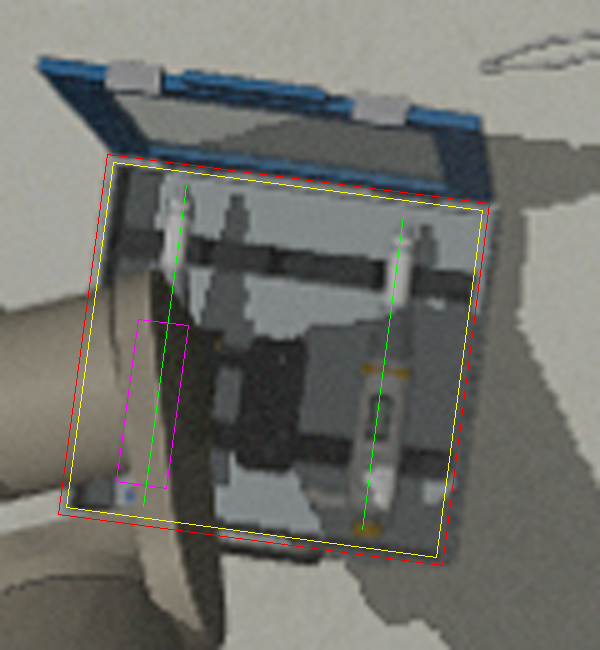

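Run:
```python
from h import *
c=cams.camera('wrist'); x=np.load('case.npy'); t=cams.camera('top')
for nm,cc,b,S in (('w7',c,(0,70,350,270),2.2),('t7',t,(130,160,250,290),5)):
    im=cv2.resize(cc['pixels'][b[1]:b[3],b[0]:b[2]],None,fx=S,fy=S,interpolation=cv2.INTER_CUBIC)
    im=np.clip(im.astype(float)*1.8,0,255).astype(np.uint8)
    for xs,ys,zf,zc in (((-56,-40),17,14,30),((46,64),11,21,37)):
      for y0 in (-60,0,60):
        for xx in xs:
          pts=np.array([(xx,y0-ys-3,zc),(xx,y0-ys,zc-3),(xx,y0-ys,zf),(xx,y0+ys,zf),(xx,y0+ys,zc-3),(xx,y0+ys+3,zc)])/1e3
          q=((proj(cc,T2(x,pts))-b[:2]+.5)*S).astype(int); cv2.polylines(im,[q],False,(255,0,0) if xx==xs[0] else (255,255,0),1)
    save(cc,nm,im)
```

```text
(no output)
```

View pics/w7.png

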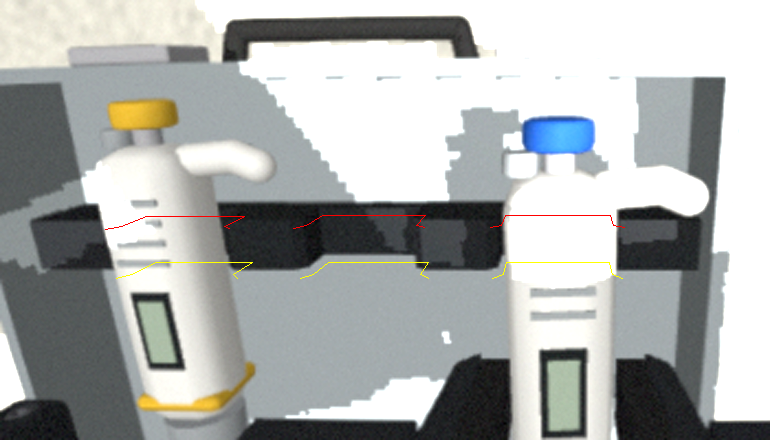

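View pics/t7.png

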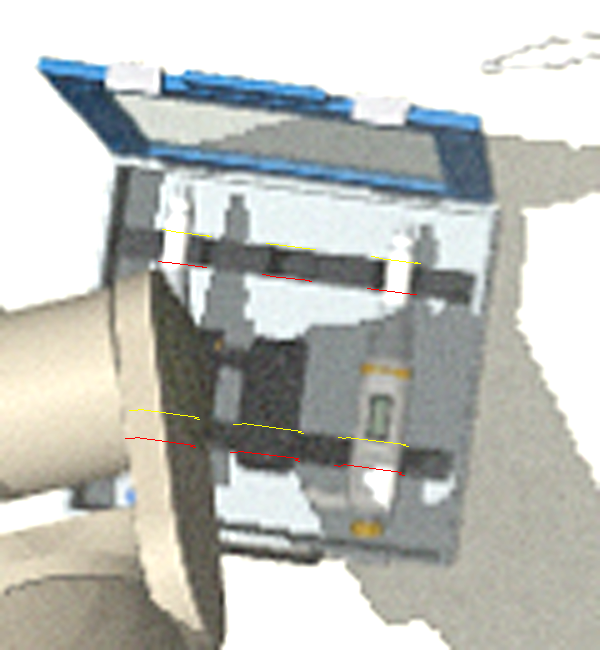

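Request:
{"method": "apply_moves", "body": {"rows": "200 2 0 5 0; 200 2 0 12 0; 200 2 0 18 0; 200 2 0 23 0; 200 2 0 27 0; 200 2 0 28 0; 200 2 0 28 0"}}

```text
clock: 10.22
tool_pos: [0.4621, 0.2419, 0.0144]
tool_rot: [0.172, 3.133, 0.002]
force: [0.6, -0.5, -1.5]
width: 0.0277
```

```bash
python3 look.py w8;  python3 - <<'E'
from h import *
x=np.load('case.npy'); x[0]-=.002; np.save('case.npy',x); print(tool()[2]['force'])
E
```

```text
[0.4621283  0.24188478 0.014479  ] 0.02789409652298559 10.275
[-0.31883444  0.10682449 -0.28120948]
```

View pics/w8.png

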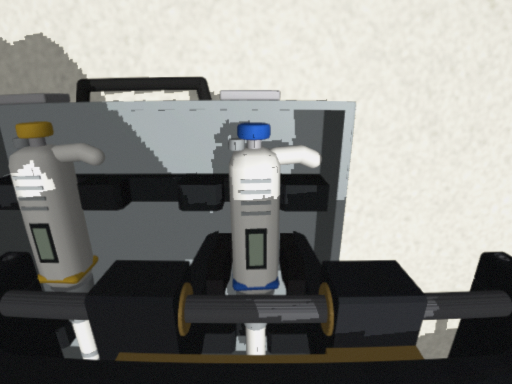

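Request:
{"method": "apply_moves", "body": {"rows": "200 0 0 2 0; 200 0 0 2 0; 190 0 0 2 0; 150 0 0 2 0; 120 0 0 2 0; 120 0 0 2 0; 120 0 0 -20 0; 120 0 0 -60 0; 120 0 0 -100 0; 120 0 0 -120 0; 120 0 0 -120 0"}}

```text
clock: 11.65
tool_pos: [0.4622, 0.242, 0.1355]
tool_rot: [0.172, 3.131, 0.003]
force: [0.6, 0.4, -0.0]
width: 0.0466
```

```bash
python3 look.py w9
python3 - <<'E'
from h import *
from casefit import boxes
x=np.load('case.npy')
e=[((*T2(x,[-.032,y,0])[0,:2],x[2]),.014) for y in (.06,0)]
for n,b,S in (('wrist',(100,90,440,320),2.2),('top',(130,160,250,290),5)):
    c=cams.camera(n); boxes(c,x,b,S,n+'9',e)
    if n=='wrist':
        for l in ('pipette_blue','pipette_yellow'): 
            q=onz(c,pin(c,l)[0][0],.014); d=q[:2]-x[:2]; co,si=np.cos(x[2]),np.sin(x[2]); print(l,[co*d[0]+si*d[1],-si*d[0]+co*d[1]])
E
```

```text
[0.46160108 0.24180571 0.13423985] 0.04618573976967835 11.7
pipette_blue [np.float64(-0.02933700603555284), np.float64(0.058391053210063305)]
pipette_yellow [np.float64(-0.035700423400774416), np.float64(-0.06328797706992222)]
```

View pics/wrist9.png

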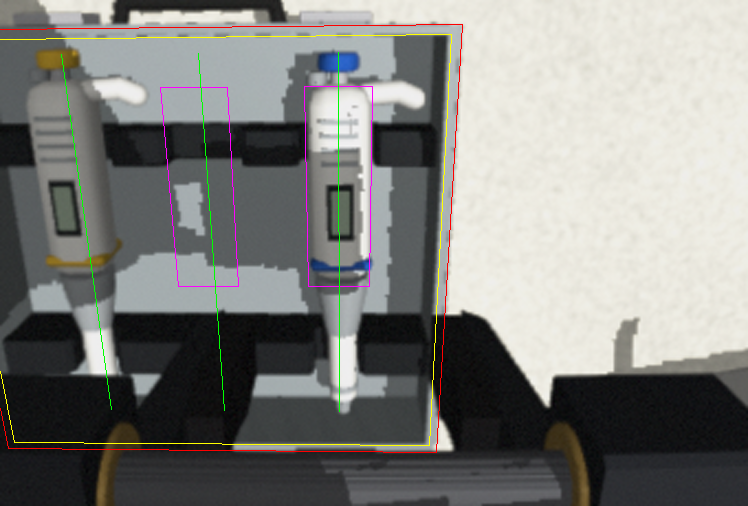

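View pics/top9.png

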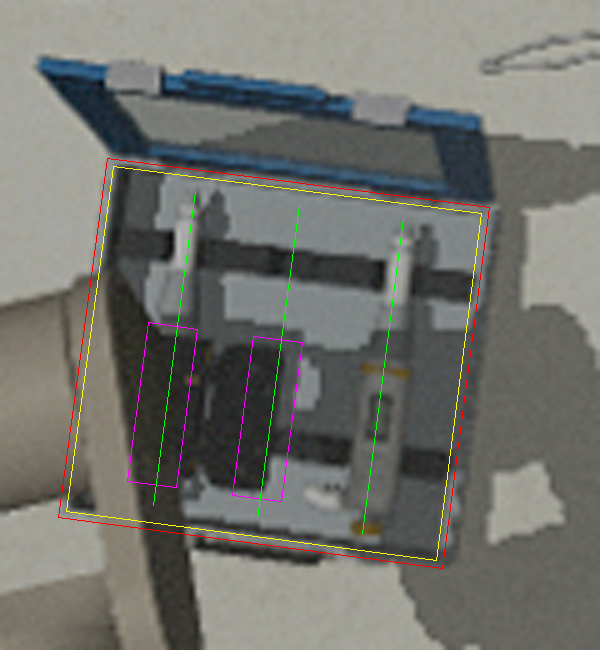

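Run:
```python
from h import *
print(plan(.42,-.155,.2,np.pi/2-.463))
```

```text
(array([  -2.6, -398.8,  -66.8]), np.float64(20.2), 'q6', np.float64(-1.2057731837909387))
```

Request:
{"method": "apply_moves", "body": {"rows": "60 0 -50 -40 4; 60 0 -100 -67 8; 60 0 -155 -67 12; 60 0 -210 -67 16; 60 0 -265 -67 20; 60 0 -320 -67 20; 60 0 -375 -67 20; 60 -3 -399 -67 20; 60 -3 -399 -67 20; 60 -3 -399 -67 20; 60 -3 -399 -67 20"}}

```text
clock: 13.28
tool_pos: [0.4204, -0.1542, 0.2001]
tool_rot: [0.712, 3.059, 0.001]
force: [0.1, -0.0, 0.8]
width: 0.0676
```

```bash
python3 look.py w10 pipette_orange orange_nozzle
python3 - <<'E'
from h import *
x=np.load('case.npy'); c=cams.camera('scene'); S=5;b=(220,130,350,230)
im=cv2.resize(c['pixels'][b[1]:b[3],b[0]:b[2]],None,fx=S,fy=S,interpolation=cv2.INTER_CUBIC); save(c,'s10',im)
E
```

```text
[ 0.42041796 -0.15436438  0.20016893] 0.06742997275163679 13.325
pipette_orange [(array([248. , 210.1]), 0.72)]
orange_nozzle [(array([257.7, 289.8]), 0.98), (array([461.7,  79.1]), 0.58)]
```

View pics/w10.png

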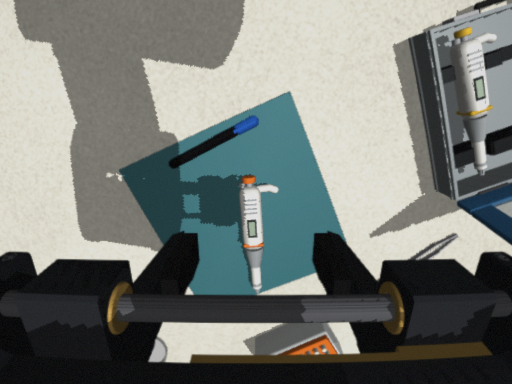

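View pics/s10.png

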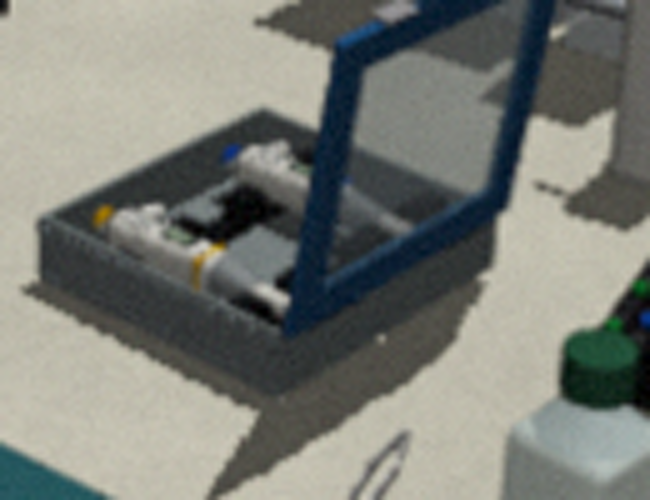

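Run:
```python
from h import *
from casefit import boxes
c=cams.camera('wrist'); x=np.load('case.npy')
b=onz(c,(249.3,176),.017); n=onz(c,(257.5,291),.017)
yaw=np.arctan2(*(n-b)[1::-1]); u=np.array([np.cos(yaw),np.sin(yaw)]); o=(b+n)[:2]/2-.032*u
print(np.linalg.norm(n-b),o,yaw); 
boxes(c,x,(200,150,320,310),4,'w11',[((*o,yaw),.003)])
g=o+u*.01; print(g,plan(*g,.12,np.pi/2+yaw))
```

```text
0.17866543720064648 [ 0.47990813 -0.18768274] -0.3962576261497205
[ 0.48913325 -0.19154243] (array([-77.7,  -2.5,  80.4]), np.float64(-3.6), 'q6', np.float64(-1.7318425912658248))
```

View pics/w11.png

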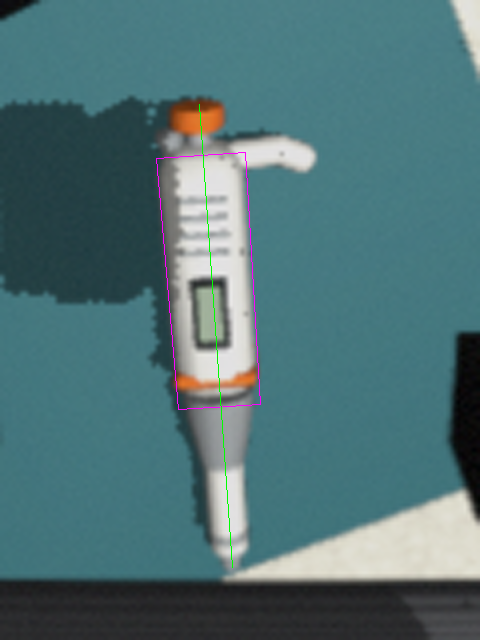

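Request:
{"method": "apply_moves", "body": {"rows": "60 -40 -2 40 -2; 60 -78 -3 80 -3.6; 60 -78 -3 130 -3.6; 60 -78 -3 175 -3.6; 60 -78 -3 193 -3.6; 60 -78 -3 193.5 -3.6; 60 -78 -3 193.5 -3.6", "newtons": 18}}

```text
clock: 14.4
tool_pos: [0.4899, -0.1923, 0.0077]
tool_rot: [0.616, 3.078, -0.0]
force: [0.7, -0.5, 0.2]
width: 0.0677
```

```bash
python3 look.py w12
```

```text
[ 0.48992208 -0.19234646  0.00789791] 0.06731099038004837 14.45
```

View pics/w12.png

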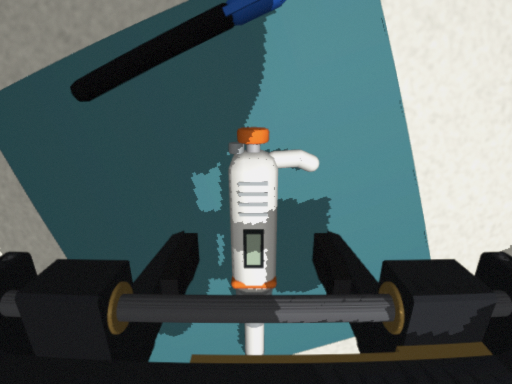

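Centred. Go 2 mm lower, close, lift.

Request:
{"method": "apply_moves", "body": {"rows": "60 0 0 2 0; 200 0 0 2 0; 200 0 0 2 0; 200 0 0 2 0; 200 0 0 2 0; 200 0 0 -20 0; 200 0 0 -60 0; 200 0 0 -100 0; 200 0 0 -134 0; 200 0 0 -134 0; 200 0 0 -134 0", "newtons": 18}}

```text
clock: 15.82
tool_pos: [0.489, -0.1919, 0.1407]
tool_rot: [0.617, 3.079, 0.001]
force: [-1.0, 0.2, -1.9]
width: 0.0271
```

```bash
python3 look.py w13
python3 - <<'E'
from h import *
c=cams.camera('wrist'); p,Rm,s=tool()
for px in ((253,128),): 
    b=onz(c,px,p[2]-.006+.017); print(Rm.T@(b-p))
x=np.load('case.npy'); w=T2(x,[-.022,0,0])[0]; print(w,plan(w[0],w[1],.14,np.pi/2+x[2]))
E
```

```text
[ 0.48887525 -0.19184123  0.14045153] 0.02710550163782032 15.875
[ 0.06847589 -0.00053241 -0.01104485]
[0.45261283 0.18193329 0.        ] (array([177.5, 331. ,   0.7]), np.float64(-16.4), 'q6', np.float64(-1.7759519477459864))
```

View pics/w13.png

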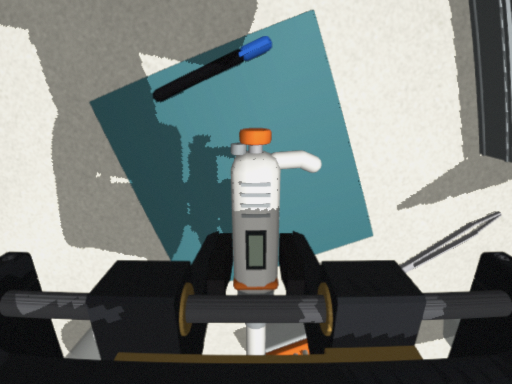

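Request:
{"method": "apply_moves", "body": {"rows": "200 45 15 0 -2; 200 90 45 0 -4; 200 135 80 0 -6; 200 178 120 0 -8; 200 178 175 0 -11; 200 178 230 0 -14; 200 178 285 0 -16.4; 200 178 331 0 -16.4; 200 178 331 0 -16.4; 200 178 331 0 -16.4"}}

```text
clock: 17.18
tool_pos: [0.4515, 0.1817, 0.1398]
tool_rot: [-0.171, -3.136, -0.0]
force: [0.6, -0.1, -0.6]
width: 0.027
```

```bash
python3 look.py w14
python3 - <<'E'
from h import *
x=np.load('case.npy'); w=T2(x,[-.0215,0,0])[0]; print(w,plan(w[0],w[1],.048,np.pi/2+x[2]))
E
```

```text
[0.45156945 0.18132264 0.14011742] 0.027001985953775464 17.225
[0.45310981 0.18187844 0.        ] (array([-1.5,  0.7, 92.1]), np.float64(0.0), 'q6', np.float64(-1.323282773631763))
```

View pics/w14.png

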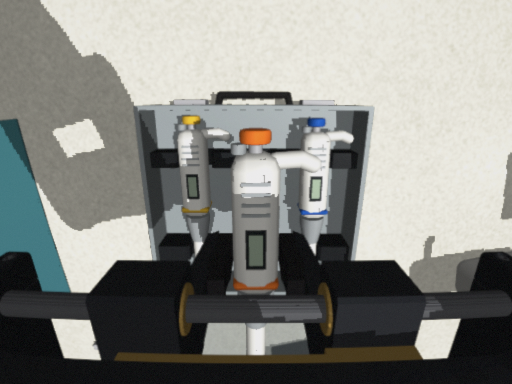

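Request:
{"method": "apply_moves", "body": {"rows": "200 -1 0.5 40 0; 200 -1 0.5 75 0; 200 -1 0.5 92 0; 200 -1 0.5 92 0; 200 -1 0.5 92 0"}}

```text
clock: 17.85
tool_pos: [0.453, 0.1812, 0.0489]
tool_rot: [0.174, 3.136, 0.001]
force: [-0.1, 0.1, -1.6]
width: 0.0272
```

Run:
```python
from h import *
c=cams.camera('wrist'); x=np.load('case.npy'); print(tool()[0])
b,S=(90,70,420,270),2.3
im=cv2.resize(c['pixels'][b[1]:b[3],b[0]:b[2]],None,fx=S,fy=S,interpolation=cv2.INTER_CUBIC)
im=np.clip(im.astype(float)*1.8,0,255).astype(np.uint8)
for xs,ys,zf,zc in (((-56,-40),17,14,30),):
  for y0 in (-60,0,60):
    for xx in xs:
      pts=np.array([(xx,y0-ys-3,zc),(xx,y0-ys,zc-3),(xx,y0-ys,zf),(xx,y0+ys,zf),(xx,y0+ys,zc-3),(xx,y0+ys+3,zc)])/1e3
      q=((proj(c,T2(x,pts))-b[:2]+.5)*S).astype(int); cv2.polylines(im,[q],False,(255,0,0) if xx==xs[0] else (255,255,0),1)
save(c,'w15',im)
```

```text
[0.45301832 0.18137559 0.04903398]
```

View pics/w15.png

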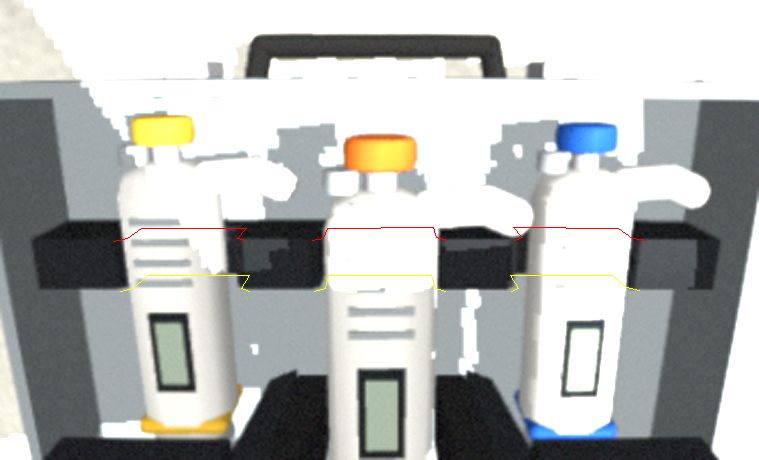

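Request:
{"method": "apply_moves", "body": {"rows": "200 0 0.3 8 0; 200 0 0.3 15 0; 200 0 0.3 21 0; 200 0 0.3 26 0; 200 0 0.3 30 0; 200 0 0.3 32 0; 200 0 0.3 32 0"}}

```text
clock: 18.77
tool_pos: [0.4531, 0.1816, 0.0177]
tool_rot: [0.173, 3.135, 0.001]
force: [-2.7, -1.9, 9.0]
width: 0.027
```

```bash
python3 look.py w16
python3 - <<'E'
from h import *
print(tool()[2]['force'])
E
```

```text
[0.45309043 0.18160132 0.01772411] 0.026995733541993014 18.825
[-2.81270133 -0.84890501  7.87828714]
```

View pics/w16.png

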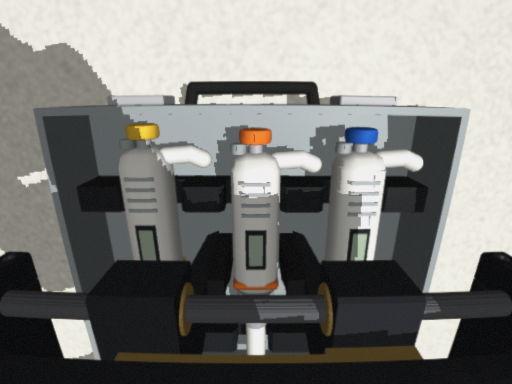

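Force 8–9 N upward: seated on the foam (height matches). Release and rise.

Request:
{"method": "apply_moves", "body": {"rows": "195 0 0 -0.5 0; 170 0 0 -0.5 0; 140 0 0 -0.5 0; 120 0 0 -0.5 0; 120 0 0 -0.5 0; 120 0 0 -20 0; 120 0 0 -60 0; 120 10 0 -110 0; 120 60 0 -170 0; 120 80 0 -220 0; 120 80 0 -240 0; 120 80 0 -240 0"}}

```text
clock: 20.32
tool_pos: [0.3735, 0.1905, 0.259]
tool_rot: [0.173, 3.131, 0.002]
force: [-0.8, -0.9, -0.3]
width: 0.0465
```

Run:
```python
from h import *
from casefit import boxes
x=np.load('case.npy'); print(tool()[0])
e=[((*T2(x,[-.032,y,0])[0,:2],x[2]),.014) for y in (.06,0,-.06)]
for n,b,S in (('wrist',(170,130,360,300),4),('top',(130,160,250,290),4.5),('scene',(220,100,350,230),4.5)):
    c=cams.camera(n); boxes(c,x,b,S,n+'17',e if n!='scene' else [])
    print(n,[(l,[(p.round(1),q) for p,q in pin(c,l,1)]) for l in ('lid_tab','lid_hinge')])
    if n=='wrist':
        for l in ('pipette_blue','pipette_yellow','pipette_orange'): 
            q=onz(c,pin(c,l)[0][0],.014); d=q[:2]-x[:2]; co,si=np.cos(x[2]),np.sin(x[2]); print(l,[co*d[0]+si*d[1],-si*d[0]+co*d[1]])
```

```text
[0.37352973 0.19053168 0.25896427]
wrist [('lid_tab', []), ('lid_hinge', [(array([253.7, 286. ]), 0.79)])]
pipette_blue [np.float64(-0.028336045275211438), np.float64(0.05800883103954088)]
pipette_yellow [np.float64(-0.03566223368370869), np.float64(-0.06559573566557415)]
pipette_orange [np.float64(-0.026426859051500984), np.float64(-0.00434876273048516)]
top [('lid_tab', [(array([181.4, 175.9]), 0.71)]), ('lid_hinge', [(array([187.3, 199.9]), 0.73)])]
scene [('lid_tab', [(array([313.5, 122.9]), 0.83)]), ('lid_hinge', [(array([298.9, 185.2]), 0.72)])]
```

View pics/wrist17.png

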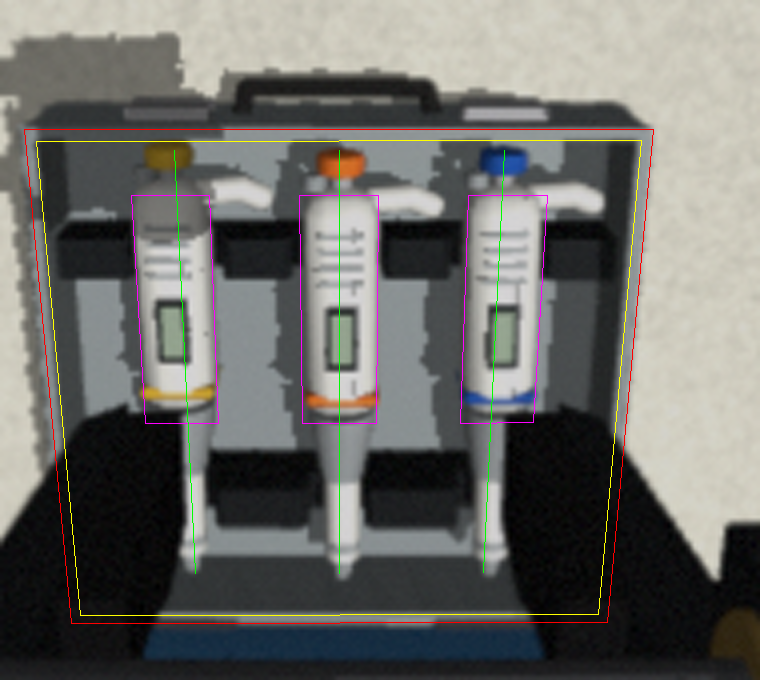

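View pics/top17.png

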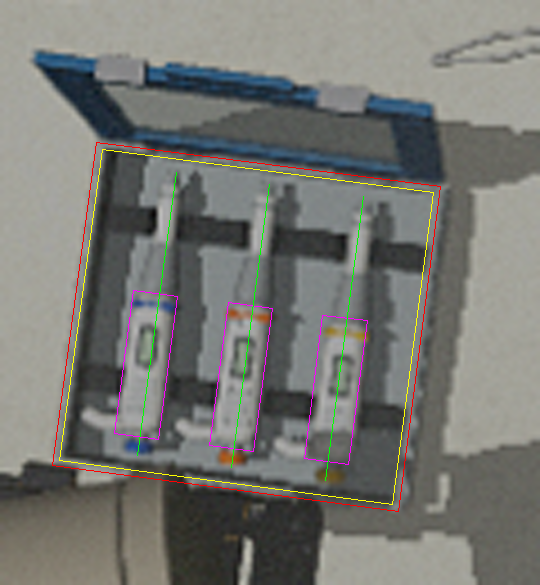

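View pics/scene17.png

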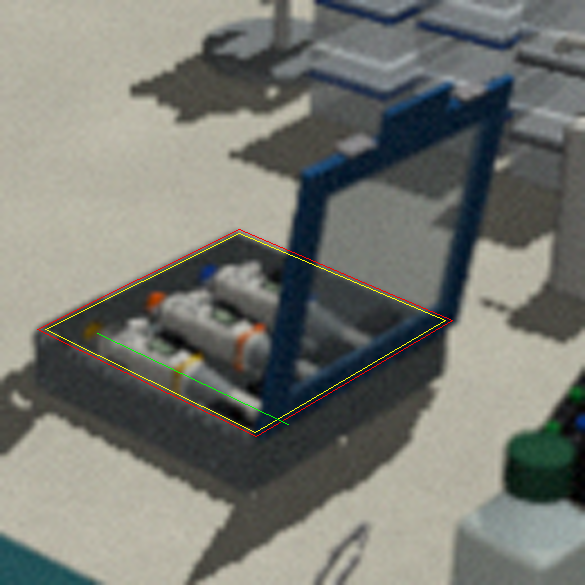

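```bash
cat >> h.py <<'E'
def lidpt(x,th,r,n=0.,y=0.):
    # n: distance outside the underside plane
    return T2(x,[.102-r*np.cos(th)+n*np.sin(th),y,.046+r*np.sin(th)+n*np.cos(th)])[0]
E
python3 - <<'E'
from h import *
x=np.load('case.npy')
C=[(cams.camera(n),) for n in ('top','scene')]
for (c,),px in zip(C,((181.4,175.9),(313.5,122.9))):
    ths=np.arange(1.4,2.06,.05)
    for th in ths: print(round(th,2),(proj(c,lidpt(x,th,.222,.004))[0]-px).round(1),end='; ')
    print()
E
```

```text
1.4 [-6.1 29.4]; 1.45 [-5.6 24.8]; 1.5 [-5.  20.1]; 1.55 [-4.4 15.5]; 1.6 [-3.7 10.8]; 1.65 [-3.   6.2]; 1.7 [-2.3  1.7]; 1.75 [-1.6 -2.8]; 1.8 [-0.8 -7.2]; 1.85 [ -0.  -11.4]; 1.9 [  0.8 -15.6]; 1.95 [  1.6 -19.6]; 2.0 [  2.5 -23.5]; 2.05 [  3.3 -27.2]; 
1.4 [-18.9  -8.8]; 1.45 [-15.9  -8.2]; 1.5 [-12.8  -7.4]; 1.55 [-9.8 -6.4]; 1.6 [-6.7 -5.3]; 1.65 [-3.7 -3.9]; 1.7 [-0.6 -2.4]; 1.75 [ 2.4 -0.6]; 1.8 [5.4 1.3]; 1.85 [8.4 3.3]; 1.9 [11.4  5.6]; 1.95 [14.3  8. ]; 2.0 [17.1 10.6]; 2.05 [19.8 13.3];
```

Run:
```python
from h import *
x=np.load('case.npy')
for cx,z in ((-.05,.34),(.19,.34),(.19,.235)):
    w=T2(x,[cx,0,0])[0]; print(w,plan(w[0],w[1],z,np.pi/2+x[2]))
```

```text
[0.4247818  0.18500476 0.        ] (array([-51.9,   0.4, -82.4]), np.float64(-0.0), 'q6', np.float64(-1.272938272056932))
[0.66333346 0.15867786 0.        ] (array([-291.9,    0.5,  -82. ]), np.float64(-0.0), 'q6', np.float64(-1.272938272056932))
[0.66333346 0.15867786 0.        ] (array([-291.8,    0.5,   23. ]), np.float64(-0.0), 'q6', np.float64(-1.272938272056932))
```

Request:
{"method": "apply_moves", "body": {"rows": "255 0 0 -40 0; 255 -30 0 -82 0; 255 -80 0 -85 0; 255 -130 0 -85 0; 255 -180 0 -85 0; 255 -230 0 -85 0; 255 -280 0 -85 0; 255 -300 0 -85 0; 255 -300 0 -85 0; 255 -300 0 -85 0", "newtons": 20}}

```text
clock: 22.28
tool_pos: [0.6706, 0.1576, 0.3434]
tool_rot: [0.173, 3.135, 0.001]
force: [-1.1, -0.9, 0.4]
width: 0.0003
```

Run:
```python
from h import *
x=np.load('case.npy'); p,Rm,s=tool(); print(p,Rm.round(3)[:,2],s['q'],s['width'])
for n,b,S in (('top',(120,110,270,260),4),('scene',(220,50,400,230),3.3)):
    c=cams.camera(n); save(c,n+'18',cv2.resize(c['pixels'][b[1]:b[3],b[0]:b[2]],None,fx=S,fy=S,interpolation=cv2.INTER_CUBIC))
w=T2(x,[.185,0,0])[0]; print(w,plan(w[0],w[1],.235,np.pi/2+x[2]))
```

```text
[0.67056715 0.15755498 0.34340816] [ 0.002  0.    -1.   ] [ 5.92595547e-02  6.29674983e-01  5.14236834e-01  2.58668618e-04
  1.99596333e+00 -1.40140977e+00] 0.0002529840442480512
[0.65836364 0.15922634 0.        ] (array([ 12.4,   0.2, 109. ]), np.float64(0.0), 'q6', np.float64(-1.4014238344552221))
```

View pics/scene18.png

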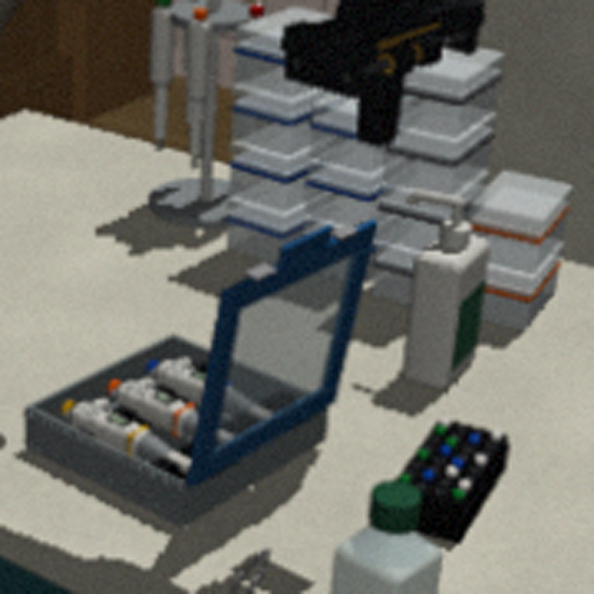

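Request:
{"method": "apply_moves", "body": {"rows": "255 3 0 50 0; 255 5 0 90 0; 255 5 0 108 0; 255 5 0 108 0; 255 5 0 108 0"}}

```text
clock: 23.0
tool_pos: [0.6658, 0.1584, 0.2378]
tool_rot: [0.172, 3.132, 0.001]
force: [0.5, -0.4, -0.9]
width: 0.0005
```

Run:
```python
from h import *
x=np.load('case.npy'); p,Rm,s=tool(); print(p,s['force'],s['width'])
for n,b,S in (('scene',(220,50,400,230),3.3),):
    c=cams.camera(n); save(c,n+'19',cv2.resize(c['pixels'][b[1]:b[3],b[0]:b[2]],None,fx=S,fy=S,interpolation=cv2.INTER_CUBIC))
h=.010
for th in [1.72,1.6,1.48,1.36,1.24,1.12,1.0,.9,.8,.7,.6,.5,.4,.3,.2,.1,.04,0]:
    r=.205
    w=lidpt(x,th,r,.008); 
    if th>np.pi/2: w=lidpt(x,th,.222,.008); w[2]=.046+.200
    w=w+T2([0,0,x[2]],[h,0,0])[0]
    print(th,plan(*w,np.pi/2+x[2])[0])
```

```text
[0.66575892 0.15836603 0.23775177] [ 0.54423798 -0.39448408 -0.85599834] 0.00045365052748090254
1.72 [39.6  0.1 -8.4]
1.6 [66.   0.1 -8.6]
1.48 [ 91.1   0.1 -13.6]
1.36 [ 1.156e+02  1.000e-01 -1.100e+01]
1.24 [ 1.395e+02  1.000e-01 -5.400e+00]
1.12 [1.627e+02 1.000e-01 2.900e+00]
1.0 [1.847e+02 1.000e-01 1.400e+01]
0.9 [2.019e+02 1.000e-01 2.520e+01]
0.8 [217.8   0.   38. ]
0.7 [232.5   0.   52.4]
0.6 [245.6   0.   68.1]
0.5 [257.1   0.   85.1]
0.4 [266.8  -0.  103.2]
0.3 [274.7  -0.  122.1]
0.2 [ 2.806e+02 -1.000e-01  1.417e+02]
0.1 [ 2.846e+02 -1.000e-01  1.619e+02]
0.04 [ 2.860e+02 -1.000e-01  1.741e+02]
0 [ 2.865e+02 -1.000e-01  1.823e+02]
```

View pics/scene19.png

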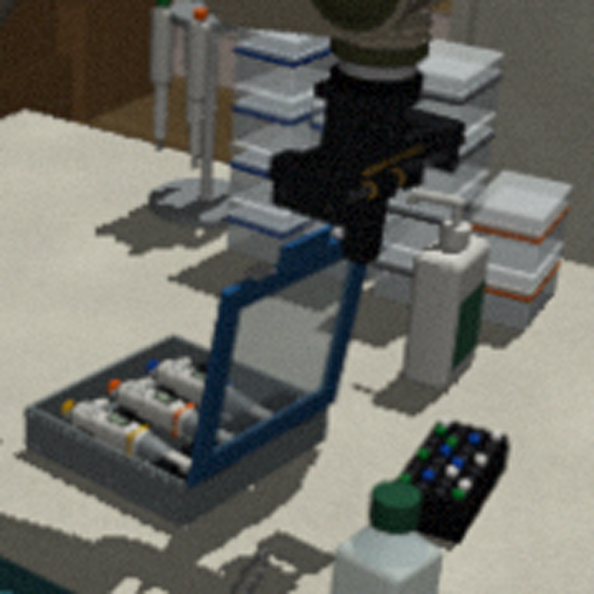

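Request:
{"method": "apply_moves", "body": {"rows": "255 25 0 0 0; 255 38 0 0 0; 255 50 0 0 0; 255 62 0 -2 0; 255 78 0 -5 0; 255 92 0 -8 0; 255 104 0 -8 0; 255 116 0 -8 0; 255 116 0 -8 0"}}

```text
clock: 24.18
tool_pos: [0.5497, 0.1712, 0.2454]
tool_rot: [0.171, 3.132, 0.001]
force: [-1.6, 1.2, 1.9]
width: 0.0003
```

Run:
```python
from h import *
x=np.load('case.npy'); p,Rm,s=tool(); print(p,s['force'],s['width'])
for n,b,S in (('scene',(220,50,400,230),3.3),):
    c=cams.camera(n); save(c,n+'20',cv2.resize(c['pixels'][b[1]:b[3],b[0]:b[2]],None,fx=S,fy=S,interpolation=cv2.INTER_CUBIC))
    print(pin(c,'lid_tab',2))
    for th in np.arange(1,1.75,.1): print(round(th,2),proj(c,lidpt(x,th,.222,.004))[0].round(1))
```

```text
[0.54966512 0.17122309 0.24535742] [-1.61826876  1.19692881  1.94955627] 0.00027648797580506366
[(array([299.7248, 116.3904]), 0.74), (array([278.5792, 169.1904]), 0.28)]
1.0 [272.8 115.9]
1.1 [277.8 114.4]
1.2 [283.2 113.6]
1.3 [288.8 113.5]
1.4 [294.6 114.1]
1.5 [300.7 115.5]
1.6 [306.8 117.6]
1.7 [312.9 120.5]
```

View pics/scene20.png

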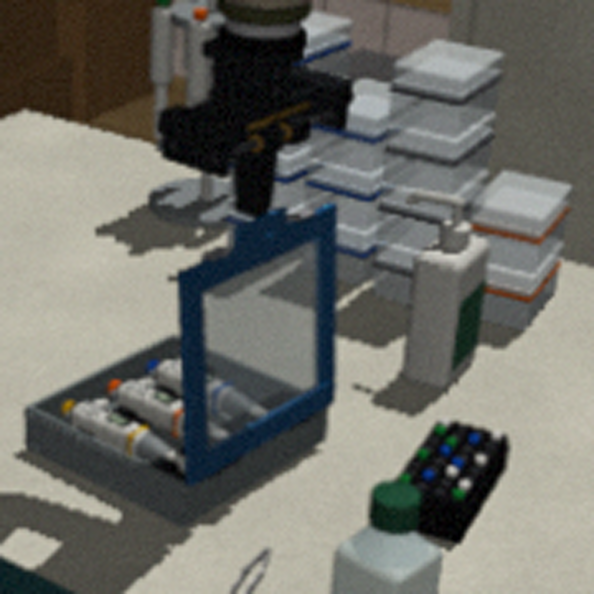

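```bash
python3 - <<'E'
from h import *
x=np.load('case.npy'); p,Rm,s=tool()
for n,b,S in (('scene',(260,80,340,200),5),('top',(130,130,240,260),4.5)):
    c=cams.camera(n); im=cv2.resize(c['pixels'][b[1]:b[3],b[0]:b[2]],None,fx=S,fy=S,interpolation=cv2.INTER_CUBIC)
    for th,col in ((1.36,(255,0,0)),(1.48,(255,255,0))):
        P=np.array([lidpt(x,th,r,.008,y) for r,y in ((0,-.109),(.204,-.109),(.204,-.035),(.222,-.035),(.222,.035),(.204,.035),(.204,.109),(0,.109))])
        q=((proj(c,P)-b[:2]+.5)*S).astype(int); cv2.polylines(im,[q],True,col,1)
    q=((proj(c,p)-b[:2]+.5)*S).astype(int)[0]; cv2.circle(im,tuple(map(int,q)),3,(0,255,0),-1)
    save(c,n+'21',im)
E
python3 look.py w21
```

```text
[0.55075042 0.17109709 0.24538739] 0.0005487806645836772 24.425
```

View pics/scene21.png

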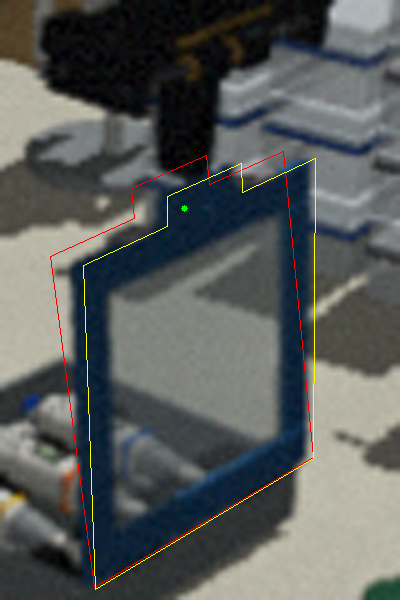

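View pics/top21.png

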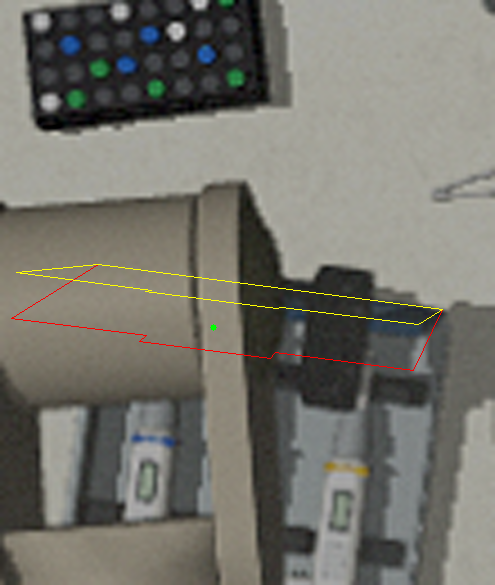

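View pics/w21.png

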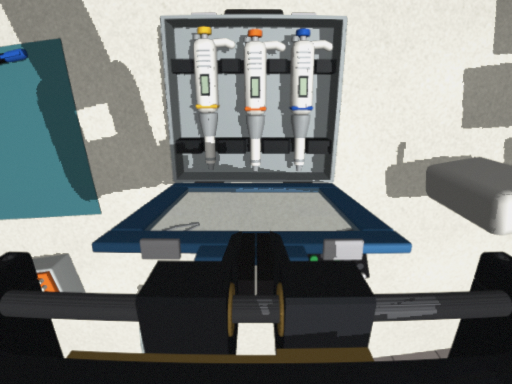

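Run:
```python
from h import *
x=np.load('case.npy'); p,Rm,s=tool(); print(s['force'],s['torque'],s['clock'])
c=cams.camera('scene'); b=(275,90,325,150);S=10
im=cv2.resize(c['pixels'][b[1]:b[3],b[0]:b[2]],None,fx=S,fy=S,interpolation=cv2.INTER_CUBIC); im=np.clip(im*2.5,0,255).astype(np.uint8)
q=((proj(c,p)-b[:2]+.5)*S).astype(int)[0]; cv2.circle(im,tuple(map(int,q)),3,(0,255,0),-1)
save(c,'s22',im)
c=cams.camera('wrist'); b=(180,180,340,300);S=5
im=cv2.resize(c['pixels'][b[1]:b[3],b[0]:b[2]],None,fx=S,fy=S,interpolation=cv2.INTER_CUBIC); im=np.clip(im*2.,0,255).astype(np.uint8)
q=((proj(c,p)-b[:2]+.5)*S).astype(int)[0]; cv2.circle(im,tuple(map(int,q)),3,(0,255,0),-1)
save(c,'w22',im)
for th in (1.36,1.45,1.52): print(th,proj(c,np.array([lidpt(x,th,.222,.004),lidpt(x,th,.204,.004,.109),lidpt(x,th,.204,.004,-.109)])).round())
```

```text
[-2.0888488   0.54069933  4.79516552] [ 0.16700463  0.3201687  -0.02937168] 24.425
1.36 [[254. 220.]
 [420. 213.]
 [ 87. 213.]]
1.45 [[254. 252.]
 [417. 240.]
 [ 90. 240.]]
1.52 [[254. 276.]
 [414. 259.]
 [ 93. 259.]]
```

View pics/s22.png

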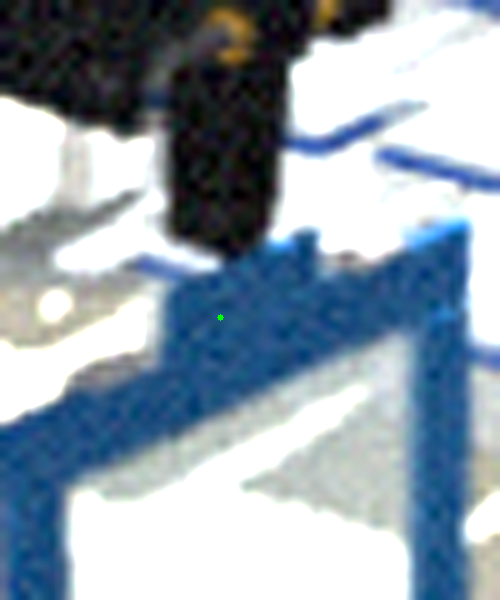

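View pics/w22.png

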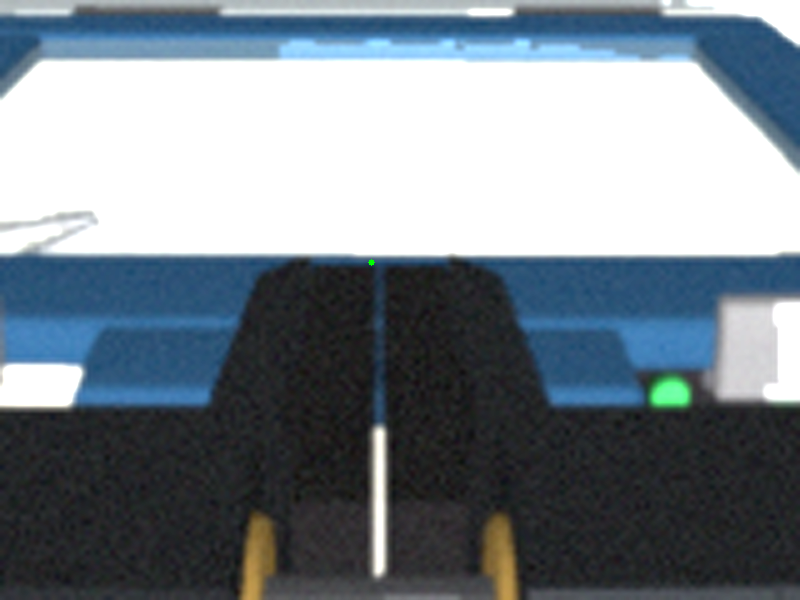

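Request:
{"method": "apply_moves", "body": {"rows": "255 0 0 -30 0; 255 0 0 -60 0; 255 -30 0 -60 0; 255 -65 0 -60 0; 255 -65 0 -60 0; 255 -65 0 -60 0"}}

```text
clock: 25.28
tool_pos: [0.6147, 0.164, 0.3052]
tool_rot: [0.172, 3.132, 0.001]
force: [0.2, -0.1, 0.1]
width: 0.0005
```

Run:
```python
from h import *
x=np.load('case.npy'); p,Rm,s=tool(); print(p,s['force'])
co,si=np.cos(x[2]),np.sin(x[2]); d=p[:2]-x[:2]; print('case',co*d[0]+si*d[1],-si*d[0]+co*d[1])
for n,b,S in (('scene',(220,50,370,200),5),('top',(130,130,240,260),4.5)):
    c=cams.camera(n); im=cv2.resize(c['pixels'][b[1]:b[3],b[0]:b[2]],None,fx=S,fy=S,interpolation=cv2.INTER_CUBIC)
    for th,col in ((1.40,(255,0,0)),(1.45,(255,255,0))):
        P=np.array([lidpt(x,th,r,.008,y) for r,y in ((0,-.109),(.204,-.109),(.204,-.035),(.222,-.035),(.222,.035),(.204,.035),(.204,.109),(0,.109))])
        q=((proj(c,P)-b[:2]+.5)*S).astype(int); cv2.polylines(im,[q],True,col,1)
    save(c,n+'23',im)
```

```text
[0.61474135 0.16395344 0.3052082 ] [ 0.16718171 -0.05229459  0.11201861]
case 0.14112242329980185 -8.65959288271316e-05
```

View pics/scene23.png

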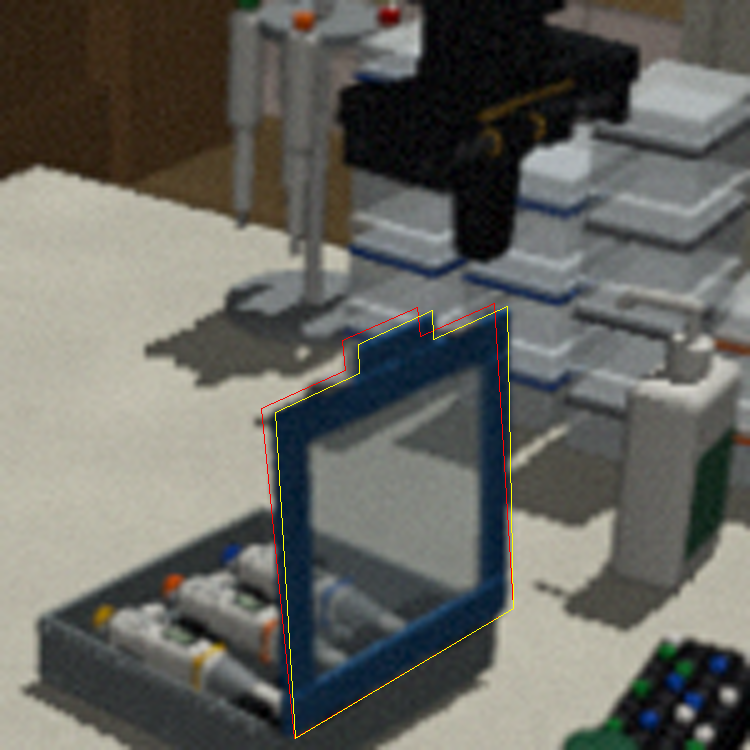

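View pics/top23.png

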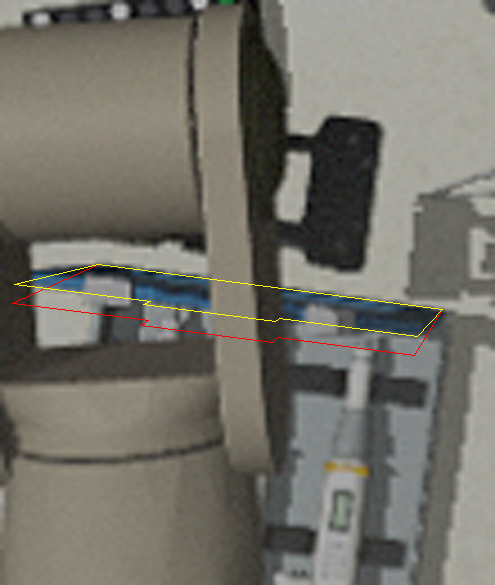

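Request:
{"method": "apply_moves", "body": {"rows": "255 0 0 40 0; 255 0 0 75 0; 255 0 0 84 0; 255 0 0 84 0; 255 15 0 84 0; 255 28 0 84 0; 255 38 0 84 0; 255 45 0 84 0; 255 45 0 84 0"}}

```text
clock: 26.5
tool_pos: [0.5701, 0.1692, 0.2224]
tool_rot: [0.171, 3.13, 0.002]
force: [-0.1, 0.4, -0.1]
width: 0.0002
```

```bash
cat > lid.py <<'E'
from h import *
import sys
x=np.load('case.npy'); p,Rm,s=tool(); print(p,'F',s['force'],s['clock'])
co,si=np.cos(x[2]),np.sin(x[2]); d=p[:2]-x[:2]; print('case',co*d[0]+si*d[1],-si*d[0]+co*d[1])
ths=[float(a) for a in sys.argv[2:]]
for n,b,S in (('scene',(220,50,370,200),4),('wrist',(0,0,512,384),1.4)):
    c=cams.camera(n); im=cv2.resize(c['pixels'][b[1]:b[3],b[0]:b[2]],None,fx=S,fy=S,interpolation=cv2.INTER_CUBIC)
    if n=='scene':
      for th,col in zip(ths,((255,0,0),(255,255,0))):
        P=np.array([lidpt(x,th,r,.008,y) for r,y in ((0,-.109),(.204,-.109),(.204,-.035),(.222,-.035),(.222,.035),(.204,.035),(.204,.109),(0,.109))])
        q=((proj(c,P)-b[:2]+.5)*S).astype(int); cv2.polylines(im,[q],True,col,1)
    save(c,n+sys.argv[1],im)
E
python3 lid.py 24 1.45 1.35
```

```text
[0.57009856 0.16915032 0.22236659] F [-0.06921569  0.39942868 -0.05079182] 26.5
case 0.0961789702622728 0.00018182060369566037
```

View pics/scene24.png

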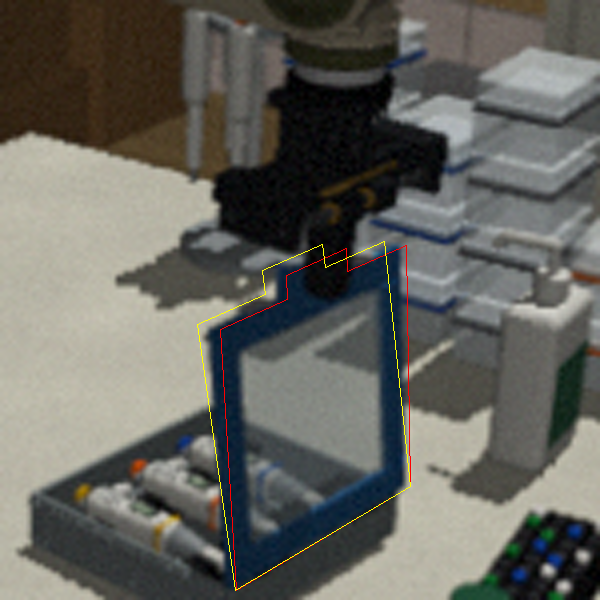

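View pics/wrist24.png

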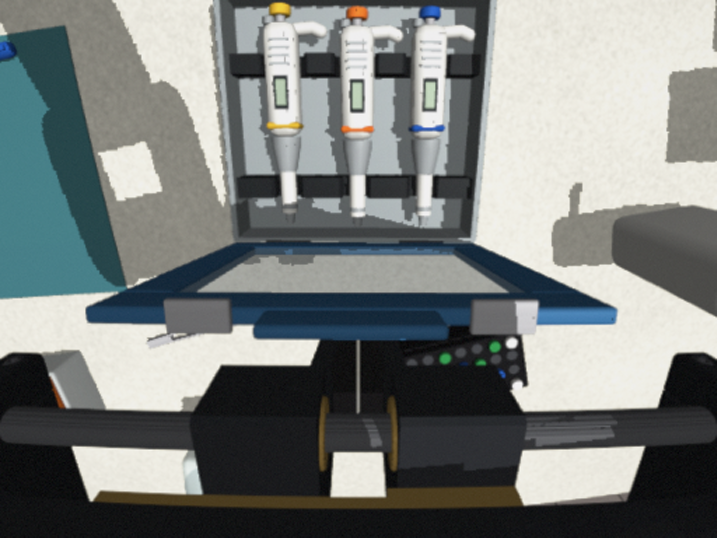

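```bash
cat > path.py <<'E'
from h import *
import sys
x=np.load('case.npy'); h=float(sys.argv[1])
for a in sys.argv[2:]:
    th,r=map(float,a.split(',')); w=lidpt(x,th,r,.008)+T2([0,0,x[2]],[h,0,0])[0]
    print(th,r,plan(*w,np.pi/2+x[2])[0],w[2].round(3))
E
python3 path.py .01 1.42,.18 1.35,.183 1.25,.185 1.15,.187 1.05,.19 .95,.192
```

```text
1.42 0.18 [ 3.4 -0.1 -3.4] 0.225
1.35 0.183 [16.6 -0.1 -4.6] 0.226
1.25 0.185 [35.1 -0.1 -2.5] 0.224
1.15 0.187 [53.4 -0.1  1.5] 0.22
1.05 0.19 [72.  -0.1  6.6] 0.215
0.95 0.192 [89.6 -0.1 14.4] 0.207
```

Request:
{"method": "apply_moves", "body": {"rows": "255 10 0 0 0; 255 20 0 0 0; 255 30 0 0 0; 255 40 0 0 0; 255 40 0 0 0"}}

```text
clock: 27.22
tool_pos: [0.5296, 0.1736, 0.2218]
tool_rot: [0.171, 3.132, 0.002]
force: [0.4, 0.3, -0.8]
width: 0.0001
```

```bash
python3 lid.py 25 1.3 1.2
```

```text
[0.52958565 0.17362222 0.22181965] F [ 0.36662952  0.29560945 -0.79024099] 27.225
case 0.05541999345433869 0.00018265165921813476
```

View pics/scene25.png

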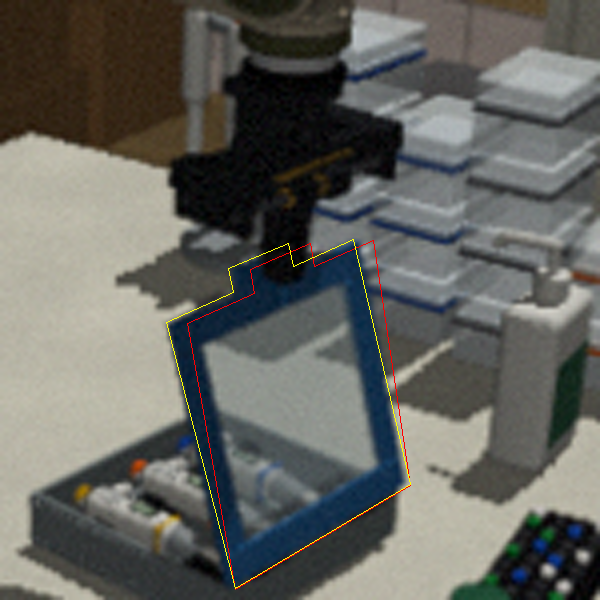

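View pics/wrist25.png

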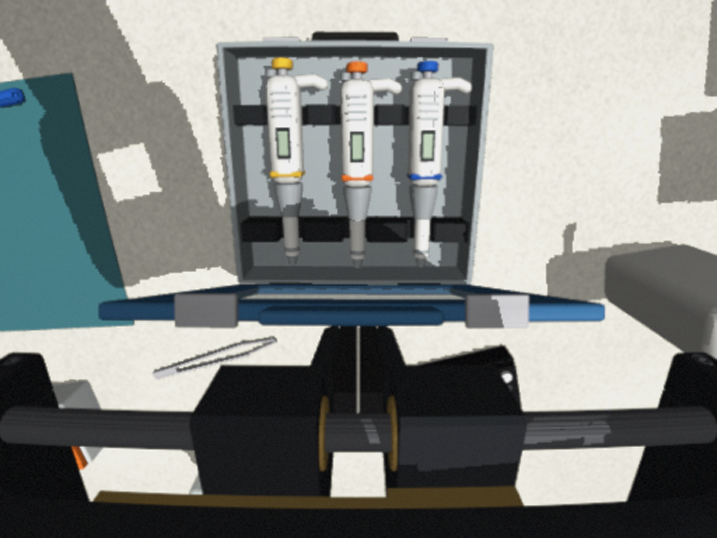

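```bash
python3 path.py .01 1.1,.187 1.0,.19 .9,.192 .8,.192 .7,.193 .6,.194 .5,.195 .4,.195 .3,.196 .2,.196 .1,.196 .05,.196 0,.196
```

```text
1.1 0.187 [21.8 -0.1  5.3] 0.216
1.0 0.19 [40.1 -0.1 11.2] 0.21
0.9 0.192 [57.3 -0.1 20. ] 0.201
0.8 0.192 [72.3 -0.1 32. ] 0.189
0.7 0.193 [86.8 -0.1 44.8] 0.176
0.6 0.194 [100.   -0.2  59. ] 0.162
0.5 0.195 [111.8  -0.2  74.6] 0.147
0.4 0.195 [121.1  -0.2  91.7] 0.129
0.3 0.196 [129.6  -0.2 109.4] 0.112
0.2 0.196 [135.3  -0.2 128.2] 0.093
0.1 0.196 [139.1  -0.2 147.4] 0.074
0.05 0.196 [140.3  -0.3 157.2] 0.064
0.0 0.196 [141.   -0.3 166.9] 0.054
```

Request:
{"method": "apply_moves", "body": {"rows": "255 11 0 3 0; 255 22 0 6 0; 255 40 0 11 0; 255 57 0 20 0; 255 72 0 32 0; 255 79 0 38 0; 255 79 0 38 0"}}

```text
clock: 28.2
tool_pos: [0.4514, 0.1822, 0.1831]
tool_rot: [0.171, 3.133, 0.001]
force: [1.3, -0.1, 0.4]
width: 0.0005
```

```bash
python3 lid.py 26 .8 .7
```

```text
[0.45137619 0.18220452 0.18312562] F [ 1.2799937  -0.09719031  0.43034285] 28.2
case -0.023258926556983767 0.00013393532352199648
```

View pics/scene26.png

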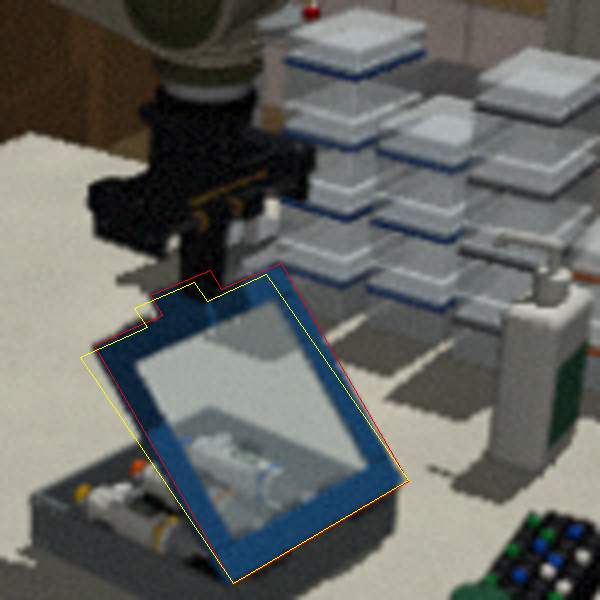

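View pics/wrist26.png

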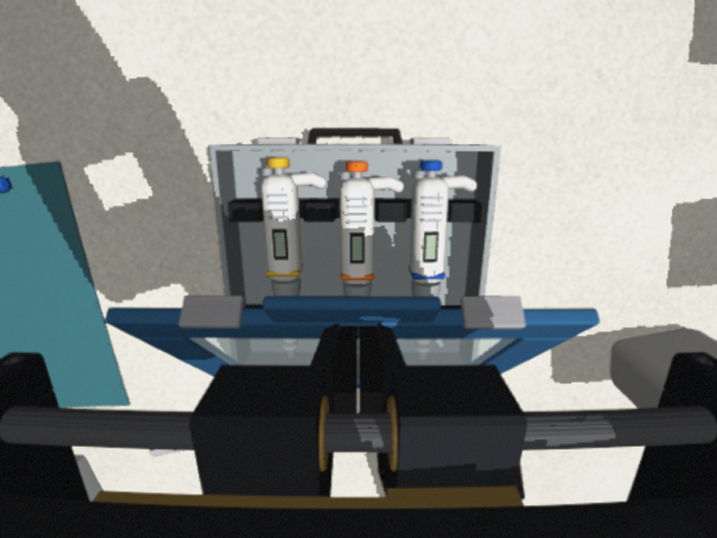

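Request:
{"method": "apply_moves", "body": {"rows": "255 8 0 7 0; 255 21 0 21 0; 255 33 0 37 0; 255 42 0 54 0; 255 51 0 71 0; 255 56 0 90 0; 255 60 0 107 0; 255 61 0 117 0; 255 62 0 124 0; 255 62 0 129 0; 255 62 0 129 0"}}

```text
clock: 29.68
tool_pos: [0.3914, 0.189, 0.054]
tool_rot: [0.172, 3.131, 0.002]
force: [0.2, -0.7, 0.4]
width: 0.0006
```

```bash
python3 lid.py 27 .05 0
```

```text
[0.39144969 0.18898329 0.05404651] F [ 0.19563784 -0.66757159  0.41728092] 29.675
case -0.08356739123781531 0.00029813877622081666
```

View pics/scene27.png

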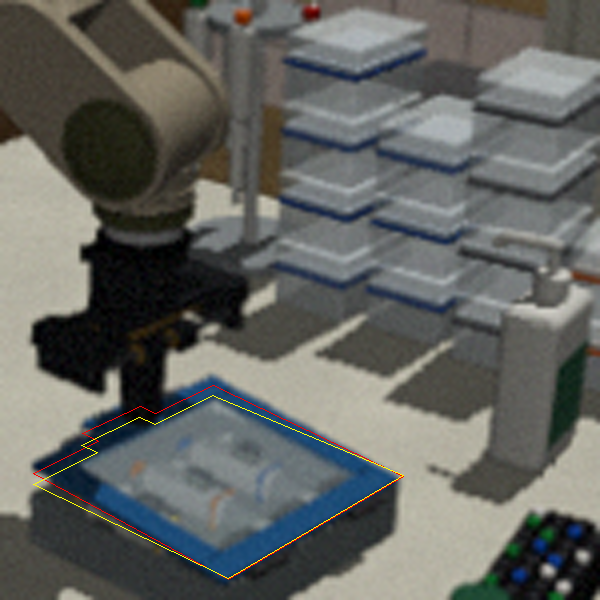

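View pics/wrist27.png

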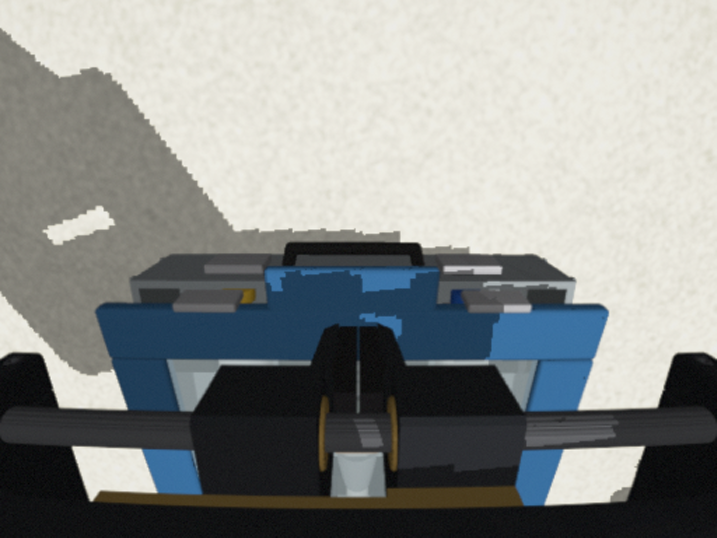

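Request:
{"method": "apply_moves", "body": {"rows": "255 0 0 4 0; 255 0 0 8 0; 255 0 0 11 0; 255 0 0 13 0; 255 0 0 13 0"}}

```text
clock: 30.4
tool_pos: [0.3916, 0.189, 0.0412]
tool_rot: [0.172, 3.131, 0.002]
force: [1.1, 0.2, 1.1]
width: 0.0006
```

```bash
python3 lid.py 28 .03 0
```

```text
[0.39163922 0.18900758 0.04118397] F [1.0899287  0.19904736 1.07485221] 30.4
case -0.08338166913251097 0.0003430706811814281
```

View pics/scene28.png

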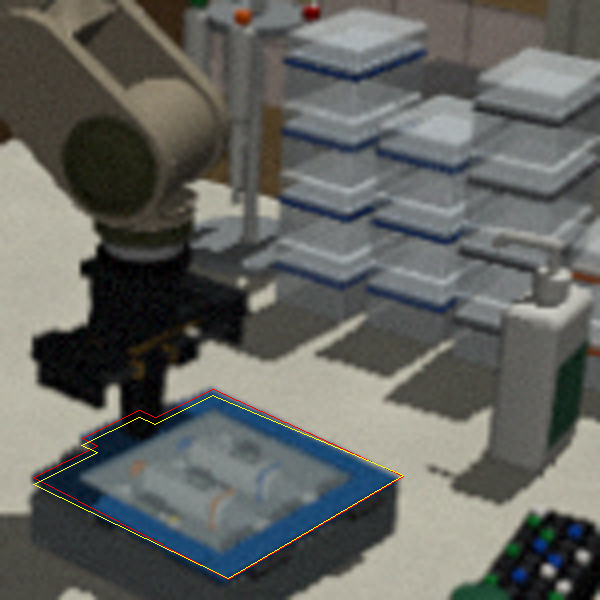

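View pics/wrist28.png

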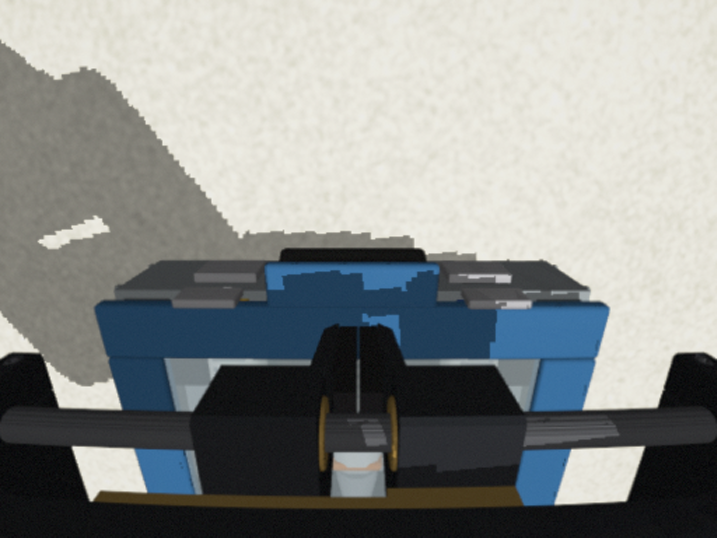

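Request:
{"method": "apply_moves", "body": {"rows": "255 0 0 2 0; 255 0 0 4 0; 255 0 0 5 0; 255 0 0 5 0"}}

```text
clock: 31.0
tool_pos: [0.3918, 0.189, 0.0362]
tool_rot: [0.171, 3.131, 0.002]
force: [-1.2, 1.1, -0.2]
width: 0.0007
```

```bash
python3 lid.py 29 .03 0
```

```text
[0.39178222 0.18901947 0.03624811] F [-1.23277253  1.08814048 -0.15586295] 31.0
case -0.08324083416074746 0.0003705745039157132
```

View pics/wrist29.png

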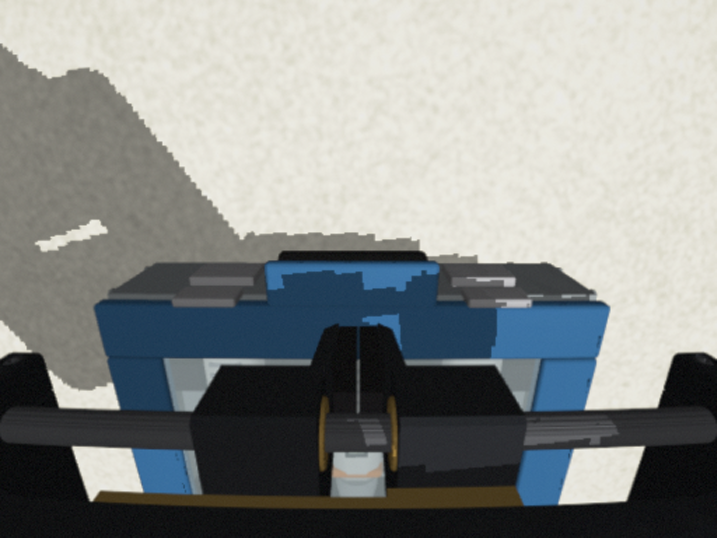

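Request:
{"method": "apply_moves", "body": {"rows": "255 0 0 1.5 0; 255 0 0 3 0; 255 0 0 3 0"}}

```text
clock: 31.48
tool_pos: [0.3919, 0.189, 0.0332]
tool_rot: [0.171, 3.131, 0.002]
force: [-0.7, 0.8, 0.9]
width: 0.0006
```

```bash
python3 lid.py 30 .03 0
```

```text
[0.39185902 0.189013   0.03322636] F [-0.70615362  0.84069665  0.94166604] 31.475
case -0.08316378776047408 0.00037256757202793964
```

View pics/wrist30.png

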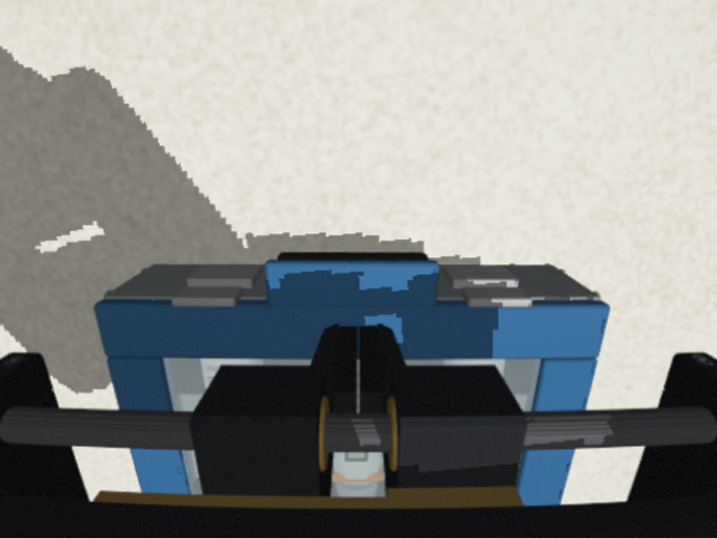

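View pics/scene30.png

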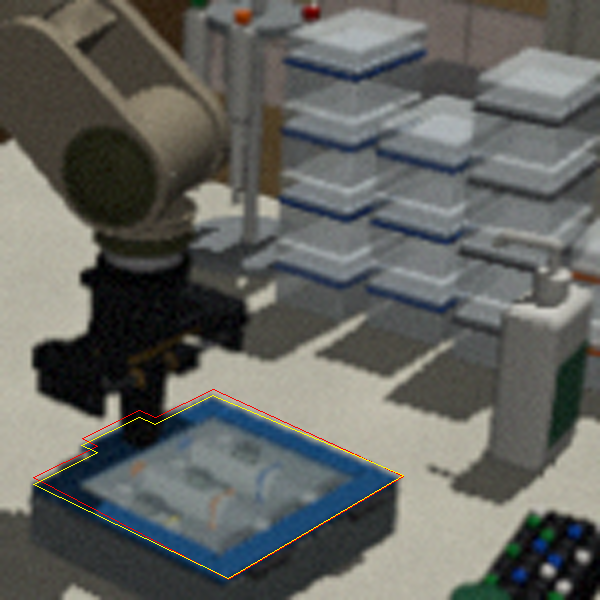

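Request:
{"method": "apply_moves", "body": {"rows": "255 0 0 1 0; 255 0 0 2 0; 255 0 0 2 0"}}

```text
clock: 31.95
tool_pos: [0.392, 0.189, 0.0321]
tool_rot: [0.171, 3.13, 0.002]
force: [-3.5, -1.1, 15.3]
width: 0.0002
```

Request:
{"method": "apply_moves", "body": {"rows": "255 0 0 1 0; 255 0 0 1 0; 255 0 0 -10 0; 255 0 0 -60 0; 255 0 0 -110 0; 255 60 0 -140 0; 255 110 0 -140 0; 255 110 0 -140 0; 255 110 0 -140 0"}}

```text
clock: 33.08
tool_pos: [0.2824, 0.201, 0.1716]
tool_rot: [0.171, 3.129, 0.002]
force: [0.8, -0.2, 0.3]
width: 0.0005
```

```bash
python3 lid.py 31 .03 0
python3 - <<'E'
from h import *
c=cams.camera('scene'); save(c,'s32'); x=np.load('case.npy')
print(pin(c,'lid_tab'),[proj(c,lidpt(x,t,.222,.004))[0].round(1) for t in (0,.03,.06)])
c=cams.camera('top'); save(c,'t32')
E
```

```text
[0.2824277  0.20101792 0.17164498] F [ 0.82551395 -0.24871028  0.26288978] 33.075
case -0.193251601636868 0.0003009340054092764
[(array([245.504 , 158.2848]), 0.58)] [array([247.2, 158.4]), array([247.3, 156.6]), array([247.4, 154.9])]
```

View pics/scene31.png

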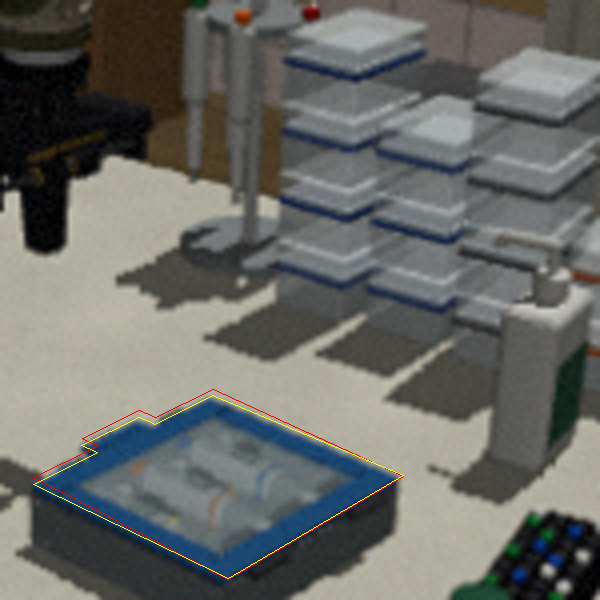

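View pics/wrist31.png

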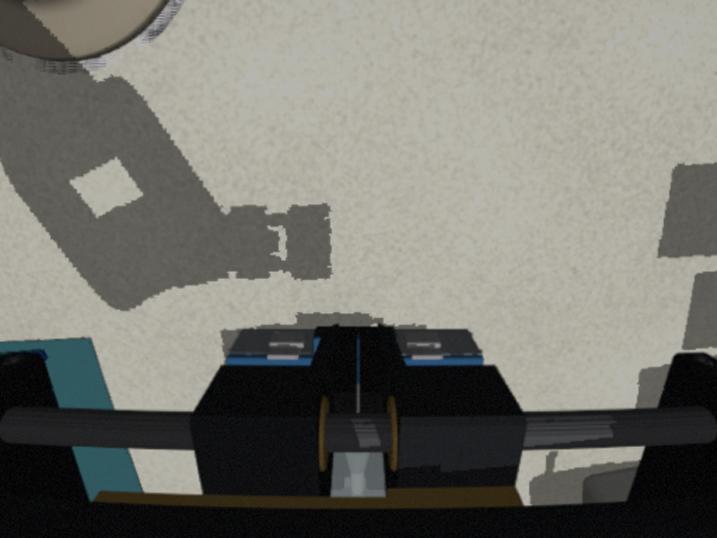

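View pics/t32.png

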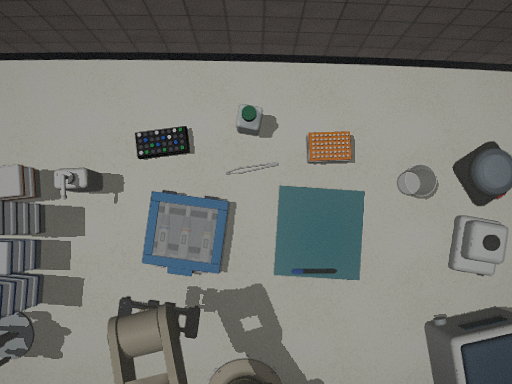

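Run:
```python
from h import *
s=readout.state(); print(s['clock'],s['force'],abs(s['joint_vel']).max())
print(order.finish_job())
```

```text
33.325 [-0.78580297  0.07295039 -0.4777016 ] 0.00456158245777118
the job is handed in; nothing more can be done
None
```

I laid the blue pipette in the left cradle and the orange one in the middle cradle. I let go of both with the lid still open, then pushed the lid shut in small steps and handed the job in at 33.3 s.

**Last checks**
- **Pipettes:** before the lid was closed, all three looked level and down in their cradles in the wrist, top and scene pictures. Their measured places along the case were between about -26 and -36 mm, inside the allowed -46 to -18 mm.
- **Lid:** pressing the last millimetre gave about 15 N, so the lid is on the rim. In the scene picture the lid and its tab match an angle of 0, within what the picture can show.
- **Rest of the bench:** the other things look unmoved in the top picture. The arm was clear of everything and still at hand-in.

**What went wrong or disagreed**
- **First pull on the lid:** the shut fingers slid over the tab with the lid at about 1.45 rad. I lifted off, went behind it again lower down, and closed it from there.
- **Finger length:** the shut fingertips touch about 20 mm short of the reported tool point. I therefore closed the last part by force and picture, not by computed height.
- **Case position:** estimates from different views differed by about 2 mm.

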